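# Turn the carrier model over and clamp it in the model holder

## Robot

A 6-joint arm with a two-finger parallel gripper is mounted at the origin on the work surface. World frame = base frame: x ahead of the robot, y to its left, z up, the work surface at z = 0. Lengths are in m, angles in degrees, forces in N, time in s.
With the tool pointing down it reaches from about 0.4 to 0.825 m from the base axis. Payload 7 kg.
Tool frame: the origin (TCP) lies midway between the tips of the shut fingers; the grasp point (between the pads) lies 19 mm behind it; z points along the fingers, y is the line along which they close (so a half turn about z gives the same grasp; the last joint's range is limited). The gripper opens to 88 mm and grips with 3 to 60 N. Pads are 19 mm wide; open, the fingers measure 130 mm over their backs; the gripper's body (78 mm by 193 mm) begins 47 mm behind the grasp point.
Start: joints at [82.97, 20.546, 0.682, 0, -70.136, -16.507], TCP at [0.27, 0.619, 0.227] pointing down, gripper open.
Joint ranges: [-176.03, 176.03], [-82.01, 121.73], [-58.28, 71.71], [-173.87, 95.51], [-174.79, -0.11], [-173.66, 173.66]. Speed limits (degrees/s): [136.94, 136.94, 172.46, 180, 180, 180].

## Interface

Orientations are given as [roll, pitch, yaw] about the fixed x, y, z axes, in that order (R = Rz(yaw) Ry(pitch) Rx(roll)).
In Python, from plant import r gives the robot as it stands. The module is installed in compiled form; this text tells all that it offers.
- The arm moves only by the tool play_rows, never from a script. Its argument "rows" is a list of rows, each an object with "slide": the shift along the tool's x, y, z as a fraction of full scale, a list of three; "delta_rot": the turn, a rotation vector about the tool's x, y, z as a fraction of full scale, a list of three; "fingers": the opening, from -1 (shut) to 1 (fully open). In form: [{"slide": [x, y, z], "delta_rot": [rx, ry, rz], "fingers": fingers}, ...]. A call has 1 to 8 rows; each row shifts and turns the commanded pose from where the row before left it, along the tool's axes as they then stand; what a row does not reach is not made up. Full scale, the value 1, is 0.15 m for a shift and 0.08 rad for a turn. A row lasts 1/8 s, in which the tool goes at most 62.5 mm and 10.7 degrees, less where a joint would pass 70% of its speed; a pose out of reach is approached as far as the arm can. A call with a number of a shift or a turn outside -1 to 1 is refused whole. A call with a gripper value outside its range is refused whole. The fingers move at their own pace and stop on an object; "squeeze" is the grip in N (left out, the last holds). Time passes only in rows, so rows that do not move let the fingers close. It gives the time, the measured TCP pose, the force, the opening and the grip force at its end, in the units of the state.
- r.get_state(): the state, without advancing time (a new reading comes with each control period).
- r.capture(name): name is "scene" or "top"; returns a dict with "image" (480x640x3 uint8, blue, green, red), "fx", "fy", "cx", "cy" (pixels), "distortion" ([k1, k2, p1, p2, k3] as OpenCV has them; the pictures are not rectified), "R" (3x3) and "t" (3): a world point X has camera coordinates R X + t. Camera axes: x right, y down, z forward; pixel columns grow to the right and rows downward; lengths in m; the calibration is good to about 2 mm. A picture is of the moment at which its call begins. There is no depth.
- r.close_job(): hands the job in; it is judged then, once.
The state is a dict: "time_s": time; "joints": joint angles; "qd": joint speeds; "joint_torque": joint torques, N m; "tcp_pos": TCP position; "eef_rot": TCP orientation; "contact_force": force on the tool from outside, world axes, zero at the start; "moment": the same for the moment, N m; "gripper_width": finger opening in m; "gripper_force": force on a finger pad.
Only numpy, scipy, OpenCV 4.12 (cv2) and the standard library are available. Lean on these libraries where they do the work, as an engineer would, in place of code of your own. Each camera call takes 0.05 s, during which the arm holds its last target. There are 200 camera calls.

## Task

One of the two tracked carrier models lies on its roof because its belly has just been painted. Turn it right way up, without dropping it or letting it topple, and set it down gently on the bed of the model holder, square and roughly central between the jaws with its flat stern to the fixed jaw and its nose to the sliding jaw, then slide the sliding jaw up until the model is held snugly between the two jaws. Leave the other model and the other things on the bench where they are.

Things in the scene. Friction and masses are not known exactly. Their poses are not given: they have to be found in the camera images.
- carrier: Grey resin model of a boxy tracked carrier with black tracks, 106 x 58 x 44 mm, about 200 g, lying on its roof on the 3 mm thick mat at the start, belly and tracks up. Origin at the centre of that box; x to the nose, y to its left, z from belly to roof (down at the start). Grip it by the flanks, flat, parallel, 58 mm apart. Roof flat at z = +22 mm, track undersides at z = -22.
- carrier_nose (a point): Middle of that model's nose, 53 mm ahead of its origin along its x: an upright front plate (z = -6 to +4 mm), with a plate above it sloping back to the roof at x = 30 mm, and a nose sloping back below it.
- carrier_stern (a point): Middle of that model's stern, x = -53 mm: a flat upright plate over z = -16 to +22 mm and the full width, on which the model stands steadily nose up.
- carrier_cupola (a point): The open round cupola hole, 23 mm wide, in that model's roof at x = -5, y = +6, z = +22 mm. Only the roof has it; the belly has two small dark magnet sockets.
- carrier_done: The second model, identical, but standing right way up on its tracks. Not to be moved. Origin and axes as for the first.
- holder: Model holder: cast grey sliding-jaw vice fixed to the bench, base 262 x 96 mm. Origin on the bench; x from sliding to fixed jaw, y across, z up. Rubber bed's top at z = 22 mm, guide rods at y = +-40 mm up to 21 mm, jaws 96 mm wide up to 50 mm. Fixed jaw's face at x = +70 mm: a clamped model has its origin at x = +17, y = 0, z = 44 mm.
- fixed_face (a point): The foot of the fixed jaw's rubber face, in the middle of its width, level with the bed's top.
- jaw (a joint): Travel of the sliding jaw towards the fixed jaw, 0 to 0.075 m; the opening between the two faces is 0.150 m minus this, so the jaw meets a clamped model (106 mm) at 0.044. It slides against about 3 N of friction and stays where it is left.
- jaw_face (a point): The foot of the sliding jaw's rubber face, in the middle of its width, level with the bed's top.
- jaw_fin (a point): Point in the upright thumb fin behind the sliding jaw, by which it is pushed. Fin 12 mm thick (along holder y), 34 mm long (along x), top 61 mm above the bench; the point is midway along and across it, 50 mm above the bench, 40 mm behind the jaw's face. Under it, up to 29 mm above the bench, a foot 30 mm wide.
- pot_near: Paint pot, 33 mm across, 44 mm tall, on the mat towards the robot. Origin under its centre. Not to be disturbed.
- pot_mid: Paint pot of the same size, on the far part of the mat. Not to be disturbed.
- dropper: Dropper bottle, 25 mm across, 79 mm tall, standing on the far right corner of the mat. Origin under its centre. Not to be disturbed.
- paint_handle: Painting handle with a small figure on top, 48 mm across, about 150 mm tall, standing beyond the mat. Origin under its centre. Not to be disturbed.
- mug: White mug, 84 mm across, 85 mm tall, on the right. Origin under its centre. Not to be disturbed.
- glue: Glue bottle with a long nozzle, 34 mm across, 125 mm tall, at the back. Origin under its centre. Not to be disturbed.
- brush: Slim paint brush, 150 mm long, 7 mm thick, lying on the bench to the left. Not to be disturbed.
Not all that is in view belongs to the job. Leave any red look-alike of the carrier alone.

How it is judged:
By the outcome, as a careful person would: the job done as asked, in the order asked, and still so for the second after the job is handed in, with the robot touching nothing.
It also fails if it takes over 61 s, if anything falls off the work surface, if the arm or the gripper's body presses on something with over 40 N, if the wrist force passes 120 N, or if a joint passes its speed limit or range.

## Working session

There is one attempt and no reset: what is moved stays moved. The work goes in short steps, Python scripts to look and compute and a tool call to move; the robot and the scene stay as the last step left them, time stands still between calls to the robot, and variables do not carry over. Pictures are saved under pics/ and viewed, at most 10 in all, crops included, and the job is handed in when it is done.

Besides the shell and the picture viewer there is one more tool, called after "Request:" as a command line: name --argument value ..., lists and objects as JSON in quotes. play_rows: Moves the arm, as the interface text tells. Shift numbers are shares of 0.15 m and turn numbers shares of 0.08 rad, none past 1 either way. Its arguments: {"type":"object","properties":{"rows":{"type":"array"},"squeeze":{"type":"number"}},"required":["rows"]}

```bash
mkdir -p pics; ls
cat > h.py <<'E'
import numpy as np, cv2, pickle
from scipy.spatial.transform import Rotation as Ro
def snap(name,f):
    from plant import r
    c=r.capture(name); cv2.imwrite(f"pics/{f}.png",c["image"]); pickle.dump(c,open(f"pics/{f}.pkl","wb")); return c
def load(f): return pickle.load(open(f"pics/{f}.pkl","rb"))
def K(c): return np.array([[c["fx"],0,c["cx"]],[0,c["fy"],c["cy"]],[0,0,1.]])
def ray(c,px,z):
    u=cv2.undistortPoints(np.array([[px]],float),K(c),np.array(c["distortion"],float)).ravel()
    R=np.array(c["R"]);t=np.array(c["t"]); d=R.T@np.array([u[0],u[1],1]); o=-R.T@t
    return o+d*(z-o[2])/d[2]
def proj(c,X):
    p,_=cv2.projectPoints(np.array(X,float).reshape(-1,3),cv2.Rodrigues(np.array(c["R"],float))[0],np.array(c["t"],float),K(c),np.array(c["distortion"],float)); return p[:,0]
def crop(f,x0,y0,x1,y1,s,out):
    im=cv2.imread(f"pics/{f}.png")[y0:y1,x0:x1]; cv2.imwrite(f"pics/{out}.png",cv2.resize(im,None,fx=s,fy=s,interpolation=cv2.INTER_CUBIC))
E
python3 - <<'E'
from h import *
for n in("scene","top"):
    c=snap(n,n+"0"); print(n,-np.array(c["R"]).T@np.array(c["t"]),np.array(c["R"])[2],c["fx"])
from plant import r; print(r.get_state())
E
```

```text
pics
scene [1.4520011  0.72137291 0.91745487] [-0.64234384 -0.47018144 -0.60524689] 604.6356733327683
top [0.29606723 0.05056311 1.20185112] [ 0.18310442  0.02220386 -0.98284269] 459.25097236335114
{'time_s': 0.1, 'joints': array([ 8.29690093e+01,  2.05874789e+01,  6.39692900e-01, -1.72975135e-02,
       -7.01348014e+01, -1.65051515e+01]), 'qd': array([-0.01715234, -0.00128522,  0.14460672,  0.16607234, -0.00256048,
       -0.02044816]), 'joint_torque': array([-8.60187629e-04, -5.84166920e+01,  2.93750328e+01,  7.01557115e+00,
        1.01182310e-02, -5.81777613e-05]), 'tcp_pos': array([0.2694193 , 0.61843803, 0.22572117]), 'eef_rot': array([ 1.79916195e+02, -7.87369649e-03, -2.35420261e+01]), 'contact_force': array([-0.06531598, -0.12247916,  0.12191432]), 'moment': array([ 0.01085854, -0.02980117,  0.05365595]), 'gripper_force': 0.0, 'gripper_width': 0.08803710396506129}
```

View pics/scene0.png

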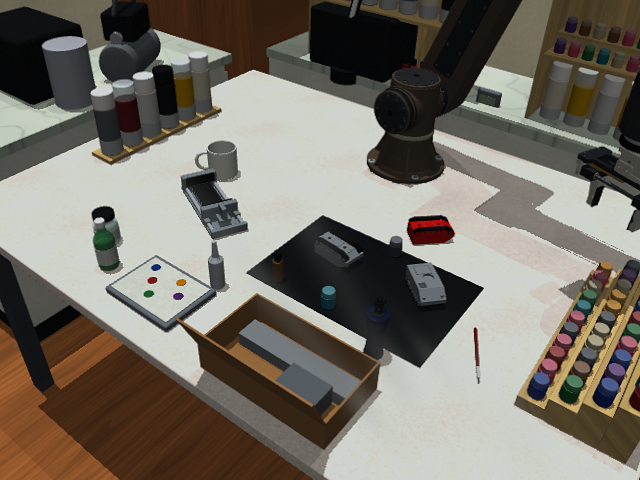

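View pics/top0.png

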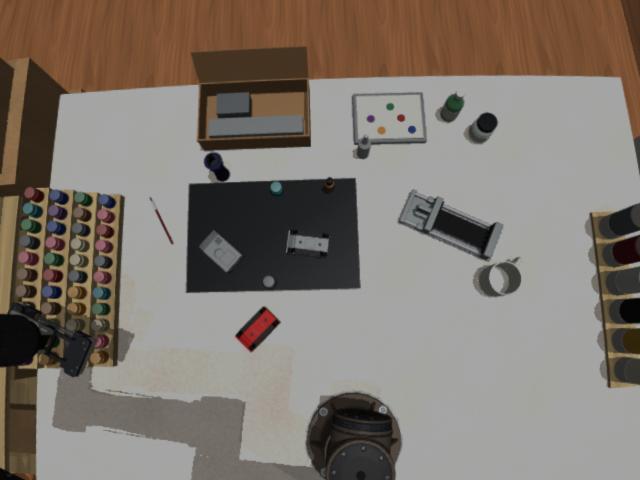

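The scene shows two grey models, at top (308,243), with dark tracks and two sockets on top, and (220,252), with a round cupola. There is a red look-alike at (258,329), and the holder is around (450,225). The candidate is (308,243). I'll check it with a close crop.

Run:
```python
from h import *
a=cv2.imread("pics/top0.png"); s=cv2.imread("pics/scene0.png")
f=lambda im,x0,y0,w,h,k:cv2.resize(im[y0:y0+h,x0:x0+w],None,fx=k,fy=k,interpolation=cv2.INTER_CUBIC)
A=f(a,278,215,66,50,6);B=f(s,305,220,66,50,6);C=f(a,390,180,132,90,3);D=f(s,170,160,132,90,3)
cv2.imwrite("pics/m.png",np.vstack([np.hstack([A,B]),np.hstack([C,D])]))
```

```text
(no output)
```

View pics/m.png

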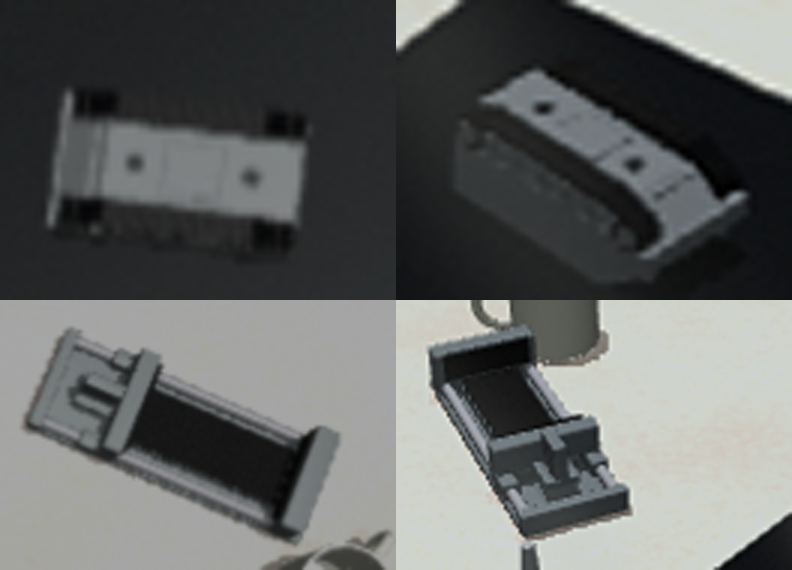

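Crop A/B shows the belly up with two sockets, the wide nose plate at top px about (288,241), and the stern at about (328,246). This is the right model. Next I'll enlarge the holder.

Run:
```python
from h import *
crop("top0",392,182,392+120,182+85,6.5,"hold")
```

```text
(no output)
```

View pics/hold.png

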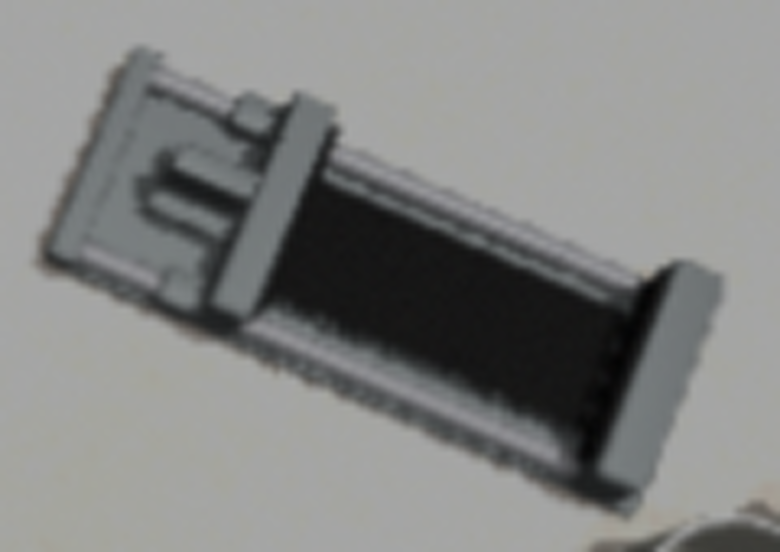

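```bash
cat > fit.py <<'E'
from h import *
from scipy.optimize import least_squares as LS
t=load("top0");s=load("scene0")
A=lambda u,v:((u+.5)/6-.5+278,(v+.5)/6-.5+215)
B=lambda u,v:((u-396+.5)/6-.5+305,(v+.5)/6-.5+220)
H=lambda u,v:((u+.5)/6.5-.5+392,(v+.5)/6.5-.5+182)
D=lambda u,v:((u-396+.5)/3-.5+170,(v-300+.5)/3-.5+160)
def W(p,P):
    x,y,a=p;c,q=np.cos(a),np.sin(a);P=np.array(P,float)
    return np.c_[x+P[:,0]*c+P[:,1]*q,y+P[:,0]*q-P[:,1]*c,.025-P[:,2]]
# model y right side is world... nose +y (a~95deg): y_m=(s,-c)=+x
mt=[(.053,.029,-.006),(.053,-.029,-.006),(-.053,.0175,-.018),(-.053,-.0175,-.018)]
pt=[A(66,92),A(52,228),A(308,140),A(297,222)]
ms=[(.053,.029,-.006),(.053,-.029,-.006),(-.053,.029,.022)]
ms=[(.053,-.029,-.006),(.053,.029,-.006),(-.053,.029,.022)]
ps=[B(748,200),B(640,262),B(455,192)]
f=lambda p:np.r_[(proj(t,W(p,mt))-pt).ravel(),(proj(s,W(p,ms))-ps).ravel()]
r=LS(f,[.53,.13,1.6]);print("carrier",r.x[:2],np.degrees(r.x[2]),r.fun.round(1))
def Hw(p,P):
    x,y,a=p;c,q=np.cos(a),np.sin(a);P=np.array(P,float)
    return np.c_[x+P[:,0]*c-P[:,1]*q,y+P[:,0]*q+P[:,1]*c,P[:,2]]
hp=[(.07,.048,.05),(.07,-.048,.05)]
for px in[(677,262),(603,468),(720,273),(640,487),(298,93),(335,105),(212,305),(245,315)]:print(px,ray(t,H(*px),.05).round(4))
for px in[(175,150),(150,165),(260,180)]:print("fin",ray(t,H(*px),.061).round(4))
for px in[(537,330),(533,345),(430,350),(596,420),(597,432),(495,440)]:print("scene",px,ray(s,D(*px),.05).round(4))
E
python3 fit.py
```

```text
carrier [0.49858632 0.10334231] 81.53508841577477 [ 0.2  0.2 -0.5 -0.6 -0.3  0.4 -0.1  0.2 -0.5 -0.5  0.7 -0.1 -1.  -0. ]
(677, 262) [ 0.5378 -0.3852  0.05  ]
(603, 468) [ 0.4561 -0.3477  0.05  ]
(720, 273) [ 0.5329 -0.4024  0.05  ]
(640, 487) [ 0.4482 -0.3619  0.05  ]
(298, 93) [ 0.611  -0.2377  0.05  ]
(335, 105) [ 0.6056 -0.2522  0.05  ]
(212, 305) [ 0.5255 -0.1971  0.05  ]
(245, 315) [ 0.5211 -0.21    0.05  ]
fin [ 0.586  -0.1844  0.061 ]
fin [ 0.5802 -0.1741  0.061 ]
fin [ 0.5729 -0.2172  0.061 ]
scene (537, 330) [ 0.4447 -0.3479  0.05  ]
scene (533, 345) [ 0.4661 -0.3321  0.05  ]
scene (430, 350) [ 0.5313 -0.3983  0.05  ]
scene (596, 420) [ 0.5207 -0.2032  0.05  ]
scene (597, 432) [ 0.5337 -0.19    0.05  ]
scene (495, 440) [ 0.5968 -0.2485  0.05  ]
```

```bash
cat >> h.py <<'E'
def Rt(yaw,lean=0):
    "tool down with x at yaw, then body leaned by `lean` deg towards +x of that yaw (horizontal)"
    y=np.radians(yaw); ax=np.array([-np.sin(y),np.cos(y),0])
    return Ro.from_rotvec(ax*np.radians(lean))*Ro.from_euler("xyz",[180,0,yaw],degrees=True)
def st():
    from plant import r
    s=r.get_state(); return s,np.array(s["tcp_pos"]),Ro.from_euler("xyz",s["eef_rot"],degrees=True)
def plan(p0,R0,p1,R1,n,rv=None):
    d=(R0.inv()*R1).as_rotvec() if rv is None else np.array(rv)
    M=sum(((R0*Ro.from_rotvec(d*k/n)).as_matrix() for k in range(n)))
    s=np.linalg.solve(M,np.array(p1)-p0)
    print(n,"rows slide",(s/.15).round(3),"rot",(d/n/.08).round(3),"mm/row",round(np.linalg.norm(s)*1e3,1),"p1",np.round(p1,4))
    return np.array(p1),R1
def g2t(g,R): return np.array(g)+R.apply([0,0,.019])
E
python3 - <<'E'
from h import *
s,p,R=st()
# straight down lean0; positive yaw = negative about tool z
plan(p,R,[.4986,.1033,.20],Rt(81.5),24)
E
```

```text
24 rows slide [-0.009  0.181  0.007] rot [ 0.001  0.001 -0.955] mm/row 27.2 p1 [0.4986 0.1033 0.2   ]
```

Request:
play_rows --rows '[{"slide": [-0.009, 0.181, 0.007], "delta_rot": [0, 0, -0.955], "fingers": 1}, {"slide": [-0.009, 0.181, 0.007], "delta_rot": [0, 0, -0.955], "fingers": 1}, {"slide": [-0.009, 0.181, 0.007], "delta_rot": [0, 0, -0.955], "fingers": 1}, {"slide": [-0.009, 0.181, 0.007], "delta_rot": [0, 0, -0.955], "fingers": 1}, {"slide": [-0.009, 0.181, 0.007], "delta_rot": [0, 0, -0.955], "fingers": 1}, {"slide": [-0.009, 0.181, 0.007], "delta_rot": [0, 0, -0.955], "fingers": 1}, {"slide": [-0.009, 0.181, 0.007], "delta_rot": [0, 0, -0.955], "fingers": 1}, {"slide": [-0.009, 0.181, 0.007], "delta_rot": [0, 0, -0.955], "fingers": 1}]' --squeeze 15

```text
time_s: 1.1
tcp_pos: [0.2283, 0.4075, 0.2179]
eef_rot: [180.0, 0.0, 11.6]
contact_force: [0.1, 0.6, 0.3]
gripper_width: 0.0874
gripper_force: 0.0
```

Run:
```python
from h import *
s,p,R=st();print(s["joints"].round(2),p,s["eef_rot"])
```

```text
[ 8.498e+01  9.500e-01 -2.520e+01 -1.000e-02 -6.387e+01  1.667e+01] [0.22828189 0.40750318 0.21787365] [1.79978042e+02 1.80852092e-02 1.16392905e+01]
```

```bash
cat > wr.py <<'E'
from h import *
# wrist: Rz(j1)Ry(P)Rx(j4)Ry(-j5)Rx(-j6)C
E=Ro.from_euler
C=(E("z",0)*E("y",np.pi/2)).inv()*E("xyz",[180,0,-90],degrees=True)
def wrist(R,j1,P):
    m=(E("y",-P,degrees=True)*E("z",-j1,degrees=True)*R*C.inv())
    a,b,c=m.as_euler("XYX",degrees=True)
    return np.round([a,-b,-c])
if __name__=="__main__":
    print("start",wrist(Rt(-23.54),82.97,19.9))
    for yaw,j1,P in[(81.5,34,26),(-98.5,34,26)]:
        for l in(60,45,30,0,-30,-45,-60): print(yaw,l,wrist(Rt(yaw,l),j1,P))
    for l in(60,45,30,0,-30,-45,-60): print("hold",l,wrist(Rt(-115.5,l),-12,20))
E
python3 wr.py
```

```text
start [ -0. -70. -17.]
81.5 60 [ -42. -108.  134.]
81.5 45 [-32. -97. 132.]
81.5 30 [-22. -86. 132.]
81.5 0 [  0. -64. 138.]
81.5 -30 [ 30. -47. 155.]
81.5 -45 [ 51. -42. 170.]
81.5 -60 [  73.  -42. -173.]
-98.5 60 [ 73. -42.   7.]
-98.5 45 [ 51. -42. -10.]
-98.5 30 [ 30. -47. -25.]
-98.5 0 [ -0. -64. -43.]
-98.5 -30 [-22. -86. -48.]
-98.5 -45 [-32. -97. -48.]
-98.5 -60 [ -42. -108.  -46.]
hold 60 [ 65. -69.  12.]
hold 45 [ 49. -67.   5.]
hold 30 [ 32. -66.  -1.]
hold 0 [ -0. -70. -13.]
hold -30 [-30. -79. -22.]
hold -45 [-44. -85. -23.]
hold -60 [-57. -91. -24.]
```

Run:
```python
from h import *
from wr import wrist
t=load("top0")
for n,px,z in[("done",(220,252),.03),("potn",(268,282),.044),("potm",(276,188),.044)]:print(n,ray(t,px,z).round(3))
for l in(45,0,-45):print(l,wrist(Rt(-60,l),13,25),wrist(Rt(60,l),13,25))
s,p,R=st();R1=Rt(81.5,45);g=np.array([.4986,.1033,.030])
b=-R1.apply([0,0,1]);print("body dir",b)
a=plan(p,R,g2t(g+.08*b,R1),R1,20)
plan(*a,g2t(g,R1),R1,4)
```

```text
done [0.482 0.332 0.03 ]
potn [0.4   0.205 0.044]
potm [0.646 0.183 0.044]
45 [ 43. -84.  29.] [-31. -98. 132.]
0 [  0. -65.  17.] [  0. -65. 137.]
-45 [-51. -61.  -7.] [ 50. -43. 168.]
body dir [0.10451704 0.69933982 0.70710678]
20 rows slide [0.026 0.126 0.055] rot [-0.298 -0.427 -0.721] mm/row 20.9 p1 [0.505  0.146  0.0731]
4 rows slide [0.    0.    0.133] rot [0. 0. 0.] mm/row 20.0 p1 [0.4966 0.09   0.0166]
```

Run:
```python
from h import *
s,p,R=st();R1=Rt(81.5,45);g=np.array([.4986,.1033,.030])
b=-R1.apply([0,0,1])
a=plan(p,R,g2t(g+.16*b,R1),R1,20)
plan(*a,g2t(g,R1),R1,6)
```

```text
20 rows slide [0.034 0.117 0.03 ] rot [-0.298 -0.427 -0.721] mm/row 18.8 p1 [0.5133 0.2019 0.1297]
6 rows slide [-0.    -0.     0.178] rot [0. 0. 0.] mm/row 26.7 p1 [0.4966 0.09   0.0166]
```

Request:
play_rows --rows '[{"slide": [0.034, 0.117, 0.03], "delta_rot": [-0.298, -0.427, -0.721], "fingers": 1}, {"slide": [0.034, 0.117, 0.03], "delta_rot": [-0.298, -0.427, -0.721], "fingers": 1}, {"slide": [0.034, 0.117, 0.03], "delta_rot": [-0.298, -0.427, -0.721], "fingers": 1}, {"slide": [0.034, 0.117, 0.03], "delta_rot": [-0.298, -0.427, -0.721], "fingers": 1}, {"slide": [0.034, 0.117, 0.03], "delta_rot": [-0.298, -0.427, -0.721], "fingers": 1}, {"slide": [0.034, 0.117, 0.03], "delta_rot": [-0.298, -0.427, -0.721], "fingers": 1}, {"slide": [0.034, 0.117, 0.03], "delta_rot": [-0.298, -0.427, -0.721], "fingers": 1}, {"slide": [0.034, 0.117, 0.03], "delta_rot": [-0.298, -0.427, -0.721], "fingers": 1}]'

```text
time_s: 2.1
tcp_pos: [0.3178, 0.2919, 0.1862]
eef_rot: [172.8, 17.7, 37.1]
contact_force: [0.2, 0.7, -0.4]
gripper_width: 0.0882
gripper_force: 0.0
```

Request:
play_rows --rows '[{"slide": [0.034, 0.117, 0.03], "delta_rot": [-0.298, -0.427, -0.721], "fingers": 1}, {"slide": [0.034, 0.117, 0.03], "delta_rot": [-0.298, -0.427, -0.721], "fingers": 1}, {"slide": [0.034, 0.117, 0.03], "delta_rot": [-0.298, -0.427, -0.721], "fingers": 1}, {"slide": [0.034, 0.117, 0.03], "delta_rot": [-0.298, -0.427, -0.721], "fingers": 1}, {"slide": [0.034, 0.117, 0.03], "delta_rot": [-0.298, -0.427, -0.721], "fingers": 1}, {"slide": [0.034, 0.117, 0.03], "delta_rot": [-0.298, -0.427, -0.721], "fingers": 1}, {"slide": [0.034, 0.117, 0.03], "delta_rot": [-0.298, -0.427, -0.721], "fingers": 1}, {"slide": [0.034, 0.117, 0.03], "delta_rot": [-0.298, -0.427, -0.721], "fingers": 1}]'

```text
time_s: 3.1
tcp_pos: [0.4441, 0.2191, 0.1525]
eef_rot: [174.5, 36.5, 64.6]
contact_force: [-0.3, 0.2, -1.1]
gripper_width: 0.0876
gripper_force: 0.0
```

Run:
```python
from h import *
s,p,R=st();R1=Rt(81.5,45);g=np.array([.4986,.1033,.030])
print(s["joints"].round(1),p,s["contact_force"])
b=-R1.apply([0,0,1])
a=plan(p,R,g2t(g+.12*b,R1),R1,5)
plan(*a,g2t(g,R1),R1,5)
```

```text
[ 57.1  26.9 -14.4  10.  -84.5  95.1] [0.44410907 0.2190767  0.15246156] [-0.25381243  0.17994227 -1.06524731]
5 rows slide [0.022 0.097 0.077] rot [-0.242 -0.339 -0.575] mm/row 18.8 p1 [0.5092 0.1739 0.1014]
5 rows slide [-0.   -0.    0.16] rot [0. 0. 0.] mm/row 24.0 p1 [0.4966 0.09   0.0166]
```

Request:
play_rows --rows '[{"slide": [0.022, 0.097, 0.077], "delta_rot": [-0.242, -0.339, -0.575], "fingers": 1}, {"slide": [0.022, 0.097, 0.077], "delta_rot": [-0.242, -0.339, -0.575], "fingers": 1}, {"slide": [0.022, 0.097, 0.077], "delta_rot": [-0.242, -0.339, -0.575], "fingers": 1}, {"slide": [0.022, 0.097, 0.077], "delta_rot": [-0.242, -0.339, -0.575], "fingers": 1}, {"slide": [0.022, 0.097, 0.077], "delta_rot": [-0.242, -0.339, -0.575], "fingers": 1}, {"slide": [0, 0, 0.16], "delta_rot": [0, 0, 0], "fingers": 1}, {"slide": [0, 0, 0.16], "delta_rot": [0, 0, 0], "fingers": 1}, {"slide": [0, 0, 0], "delta_rot": [0, 0, 0], "fingers": 1}]'

```text
time_s: 4.1
tcp_pos: [0.503, 0.1391, 0.067]
eef_rot: [-179.9, 45.1, 81.4]
contact_force: [-0.2, 0.4, 0.4]
gripper_width: 0.0877
gripper_force: 0.0
```

Run:
```python
from h import *
s,p,R=st();R1=Rt(81.5,45);g=np.array([.4986,.1033,.030])
print(s["joints"].round(1),p,s["contact_force"])
plan(p,R,g2t(g,R1),R1,4)
c=snap("scene","s1"); print(proj(c,[g2t(g,R1),p]))
crop("s1",240,140,440,290,4,"s1c")
```

```text
[ 51.9  35.3 -22.5  21.1 -74.4 105.8] [0.50300176 0.13913513 0.06697098] [-0.19396753  0.38183211  0.41918827]
4 rows slide [0.001 0.002 0.118] rot [-0.007  0.004 -0.004] mm/row 17.7 p1 [0.4966 0.09   0.0166]
[[333.68211477 249.58785815]
 [350.3502876  242.0842424 ]]
```

View pics/s1c.png

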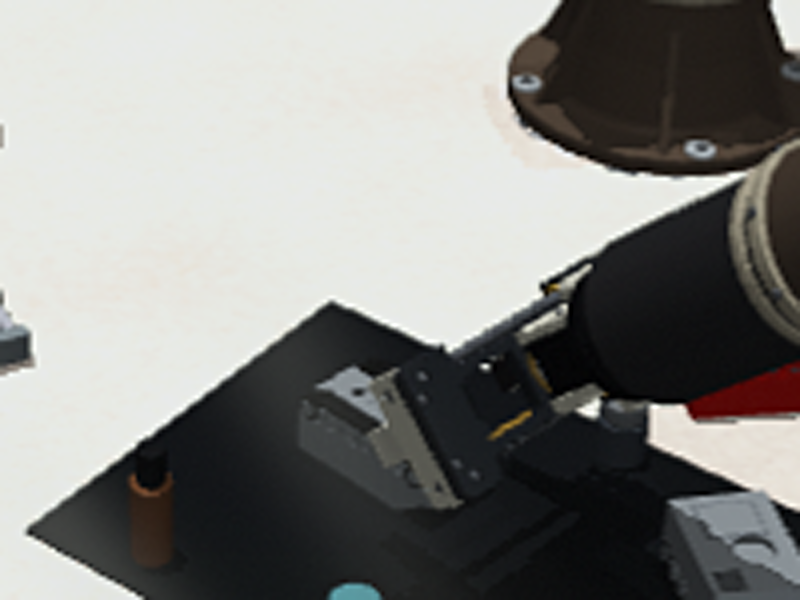

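The crop shows the open fingers straddling the model at about crop (400,440), with clear space around it. I'll go in and grip.

Request:
play_rows --rows '[{"slide": [0.001, 0.002, 0.118], "delta_rot": [0, 0, 0], "fingers": 1}, {"slide": [0.001, 0.002, 0.118], "delta_rot": [0, 0, 0], "fingers": 1}, {"slide": [0.001, 0.002, 0.118], "delta_rot": [0, 0, 0], "fingers": 1}, {"slide": [0.001, 0.002, 0.118], "delta_rot": [0, 0, 0], "fingers": 1}, {"slide": [0, 0, 0], "delta_rot": [0, 0, 0], "fingers": 1}]'

```text
time_s: 4.78
tcp_pos: [0.4977, 0.0916, 0.0174]
eef_rot: [179.9, 44.9, 81.4]
contact_force: [0.2, 0.3, 0.1]
gripper_width: 0.0875
gripper_force: 0.0
```

Request:
play_rows --rows '[{"slide": [0, 0, 0], "delta_rot": [0, 0, 0], "fingers": 0.35}, {"slide": [0, 0, 0], "delta_rot": [0, 0, 0], "fingers": -1}, {"slide": [0, 0, 0], "delta_rot": [0, 0, 0], "fingers": -1}, {"slide": [0, 0, 0], "delta_rot": [0, 0, 0], "fingers": -1}, {"slide": [0, 0, 0], "delta_rot": [0, 0, 0], "fingers": -1}]' --squeeze 25

```text
time_s: 5.4
tcp_pos: [0.4976, 0.0919, 0.0175]
eef_rot: [179.9, 44.9, 81.3]
contact_force: [-3.0, 4.2, 3.8]
gripper_width: 0.0578
gripper_force: 25.0
```

Run:
```python
from h import *
from wr import wrist
s,p,R=st();print(s["joints"].round(1),p,s["contact_force"],s["gripper_width"])
j=s["joints"];print(wrist(R,j[0],j[1]-j[2]))
S=np.array([.50,-.08,0])
# pure lift, then mid waypoint, then stand
y=[81.5,81.5,34.5,-13,-60];l=[45,45,15,-15,-45]
g0=p-R.apply([0,0,.019])
gs=[g0+[0,0,.07],[.50,.05,.14],[.50,-.02,.14],[.50,-.08,.075]]
a=(p,R)
for k in range(4): a=plan(*a,g2t(gs[k],Rt(y[k+1],l[k+1])),Rt(y[k+1],l[k+1]),[4,12,12,12][k])
```

```text
[ 49.2  37.1 -29.4  24.4 -65.7 103.4] [0.49757484 0.0918547  0.01751133] [-3.01182907  4.2273446   3.75635133] 0.057774286952742435
[-24. -66. 103.]
4 rows slide [-0.082  0.    -0.083] rot [-0.001 -0.005 -0.007] mm/row 17.5 p1 [0.4976 0.0918 0.0875]
12 rows slide [-0.029  0.013 -0.004] rot [0.432 0.514 0.748] mm/row 4.9 p1 [0.4959 0.0472 0.1216]
12 rows slide [-0.004  0.039  0.002] rot [0.    0.514 0.873] mm/row 5.9 p1 [ 0.5048 -0.0211  0.1216]
12 rows slide [0.004 0.03  0.042] rot [-0.432  0.514  0.748] mm/row 7.8 p1 [ 0.5067 -0.0916  0.0616]
```

Request:
play_rows --rows '[{"slide": [-0.082, 0, -0.083], "delta_rot": [0, 0, 0], "fingers": -1}, {"slide": [-0.082, 0, -0.083], "delta_rot": [0, 0, 0], "fingers": -1}, {"slide": [-0.082, 0, -0.083], "delta_rot": [0, 0, 0], "fingers": -1}, {"slide": [-0.082, 0, -0.083], "delta_rot": [0, 0, 0], "fingers": -1}, {"slide": [-0.029, 0.013, -0.004], "delta_rot": [0.432, 0.514, 0.748], "fingers": -1}, {"slide": [-0.029, 0.013, -0.004], "delta_rot": [0.432, 0.514, 0.748], "fingers": -1}, {"slide": [-0.029, 0.013, -0.004], "delta_rot": [0.432, 0.514, 0.748], "fingers": -1}, {"slide": [-0.029, 0.013, -0.004], "delta_rot": [0.432, 0.514, 0.748], "fingers": -1}]'

```text
time_s: 6.4
tcp_pos: [0.5019, 0.0784, 0.1008]
eef_rot: [176.6, 34.8, 63.5]
contact_force: [0.2, -0.1, -1.6]
gripper_width: 0.0578
gripper_force: 25.0
```

Request:
play_rows --rows '[{"slide": [-0.029, 0.013, -0.004], "delta_rot": [0.432, 0.514, 0.748], "fingers": -1}, {"slide": [-0.029, 0.013, -0.004], "delta_rot": [0.432, 0.514, 0.748], "fingers": -1}, {"slide": [-0.029, 0.013, -0.004], "delta_rot": [0.432, 0.514, 0.748], "fingers": -1}, {"slide": [-0.029, 0.013, -0.004], "delta_rot": [0.432, 0.514, 0.748], "fingers": -1}, {"slide": [-0.029, 0.013, -0.004], "delta_rot": [0.432, 0.514, 0.748], "fingers": -1}, {"slide": [-0.029, 0.013, -0.004], "delta_rot": [0.432, 0.514, 0.748], "fingers": -1}, {"slide": [-0.029, 0.013, -0.004], "delta_rot": [0.432, 0.514, 0.748], "fingers": -1}, {"slide": [-0.029, 0.013, -0.004], "delta_rot": [0.432, 0.514, 0.748], "fingers": -1}]'

```text
time_s: 7.4
tcp_pos: [0.4952, 0.0473, 0.121]
eef_rot: [-179.9, 14.8, 34.2]
contact_force: [-0.7, -0.8, -3.0]
gripper_width: 0.0578
gripper_force: 25.0
```

Request:
play_rows --rows '[{"slide": [-0.004, 0.039, 0.002], "delta_rot": [0, 0.514, 0.873], "fingers": -1}, {"slide": [-0.004, 0.039, 0.002], "delta_rot": [0, 0.514, 0.873], "fingers": -1}, {"slide": [-0.004, 0.039, 0.002], "delta_rot": [0, 0.514, 0.873], "fingers": -1}, {"slide": [-0.004, 0.039, 0.002], "delta_rot": [0, 0.514, 0.873], "fingers": -1}, {"slide": [-0.004, 0.039, 0.002], "delta_rot": [0, 0.514, 0.873], "fingers": -1}, {"slide": [-0.004, 0.039, 0.002], "delta_rot": [0, 0.514, 0.873], "fingers": -1}, {"slide": [-0.004, 0.039, 0.002], "delta_rot": [0, 0.514, 0.873], "fingers": -1}, {"slide": [-0.004, 0.039, 0.002], "delta_rot": [0, 0.514, 0.873], "fingers": -1}]'

```text
time_s: 8.4
tcp_pos: [0.5067, 0.002, 0.1209]
eef_rot: [177.3, -5.3, 2.6]
contact_force: [0.3, 0.3, -2.5]
gripper_width: 0.0576
gripper_force: 25.0
```

Run:
```python
from h import *
s,p,R=st();print(s["joints"].round(1),p,s["contact_force"],s["gripper_width"],s["eef_rot"])
R1=Rt(-60.1,-45.1)
plan(p,R,g2t([.50,-.08,.085],R1),R1,16)
```

```text
[ 26.    7.2 -35.6   6.6 -43.6  61.8] [0.50669975 0.001972   0.12088403] [ 0.3219642   0.32068573 -2.46772043] 0.05762569949093204 [177.34220566  -5.32526727   2.62074031]
16 rows slide [0.007 0.033 0.03 ] rot [-0.339  0.467  0.798] mm/row 6.7 p1 [ 0.5067 -0.0917  0.0716]
```

Request:
play_rows --rows '[{"slide": [0.007, 0.033, 0.03], "delta_rot": [-0.339, 0.467, 0.798], "fingers": -1}, {"slide": [0.007, 0.033, 0.03], "delta_rot": [-0.339, 0.467, 0.798], "fingers": -1}, {"slide": [0.007, 0.033, 0.03], "delta_rot": [-0.339, 0.467, 0.798], "fingers": -1}, {"slide": [0.007, 0.033, 0.03], "delta_rot": [-0.339, 0.467, 0.798], "fingers": -1}, {"slide": [0.007, 0.033, 0.03], "delta_rot": [-0.339, 0.467, 0.798], "fingers": -1}, {"slide": [0.007, 0.033, 0.03], "delta_rot": [-0.339, 0.467, 0.798], "fingers": -1}, {"slide": [0.007, 0.033, 0.03], "delta_rot": [-0.339, 0.467, 0.798], "fingers": -1}, {"slide": [0.007, 0.033, 0.03], "delta_rot": [-0.339, 0.467, 0.798], "fingers": -1}]'

```text
time_s: 9.4
tcp_pos: [0.5276, -0.039, 0.1077]
eef_rot: [171.8, -24.0, -26.0]
contact_force: [1.2, 0.1, -1.9]
gripper_width: 0.0581
gripper_force: 25.0
```

Request:
play_rows --rows '[{"slide": [0.007, 0.033, 0.03], "delta_rot": [-0.339, 0.467, 0.798], "fingers": -1}, {"slide": [0.007, 0.033, 0.03], "delta_rot": [-0.339, 0.467, 0.798], "fingers": -1}, {"slide": [0.007, 0.033, 0.03], "delta_rot": [-0.339, 0.467, 0.798], "fingers": -1}, {"slide": [0.007, 0.033, 0.03], "delta_rot": [-0.339, 0.467, 0.798], "fingers": -1}, {"slide": [0.007, 0.033, 0.03], "delta_rot": [-0.339, 0.467, 0.798], "fingers": -1}, {"slide": [0.007, 0.033, 0.03], "delta_rot": [-0.339, 0.467, 0.798], "fingers": -1}, {"slide": [0.007, 0.033, 0.03], "delta_rot": [-0.339, 0.467, 0.798], "fingers": -1}, {"slide": [0.007, 0.033, 0.03], "delta_rot": [-0.339, 0.467, 0.798], "fingers": -1}]'

```text
time_s: 10.4
tcp_pos: [0.5454, -0.0746, 0.1118]
eef_rot: [175.4, -42.6, -58.6]
contact_force: [-0.2, -1.5, -2.0]
gripper_width: 0.0578
gripper_force: 25.0
```

Run:
```python
from h import *
s,p,R=st();print(s["joints"].round(1),p,s["contact_force"],s["gripper_width"],s["eef_rot"])
R1=Rt(-60.1,-45.1)
plan(p,R,g2t([.50,-.08,.060],R1),R1,4)
c=snap("scene","s2"); q=proj(c,[[.5,-.08,.05]])[0].astype(int);print(q)
crop("s2",q[0]-80,q[1]-60,q[0]+80,q[1]+60,5,"s2c")
```

```text
[ 28.2  14.9 -58.2  69.5 -46.4 -61.4] [ 0.54538777 -0.07464296  0.11178457] [-0.22660274 -1.5471402  -1.98284256] 0.05784371158254668 [175.42927568 -42.64561775 -58.57395801]
4 rows slide [-0.081  0.066  0.076] rot [0.192 0.131 0.065] mm/row 19.4 p1 [ 0.5067 -0.0917  0.0466]
[278 213]
```

View pics/s2c.png

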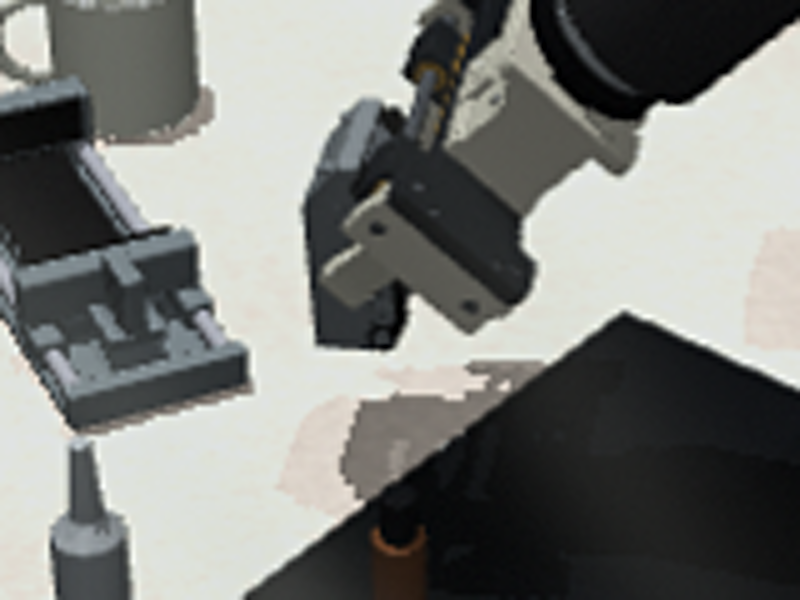

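The model is held nose up, but j3 is at its limit, so the pose fell short. I need to stand it further out.

Run:
```python
from h import *
t=load("top0")
print("mat",ray(t,(357,180),.003).round(3),ray(t,(360,288),.003).round(3),"glue",ray(t,(364,155),.0).round(3))
s,p,R=st();R1=Rt(-60.1,-45.1)
a=plan(p,R,g2t([.60,-.075,.092],R1),R1,6)
plan(*a,g2t([.60,-.075,.060],R1),R1,3)
```

```text
mat [ 0.674 -0.034  0.003] [ 0.382 -0.03   0.003] glue [ 0.747 -0.056  0.   ]
6 rows slide [ 0.008 -0.055  0.056] rot [0.132 0.084 0.04 ] mm/row 11.8 p1 [ 0.6067 -0.0867  0.0786]
3 rows slide [-0.05 -0.    0.05] rot [0. 0. 0.] mm/row 10.7 p1 [ 0.6067 -0.0867  0.0466]
```

Request:
play_rows --rows '[{"slide": [0.008, -0.055, 0.056], "delta_rot": [0.132, 0.084, 0.04], "fingers": -1}, {"slide": [0.008, -0.055, 0.056], "delta_rot": [0.132, 0.084, 0.04], "fingers": -1}, {"slide": [0.008, -0.055, 0.056], "delta_rot": [0.132, 0.084, 0.04], "fingers": -1}, {"slide": [0.008, -0.055, 0.056], "delta_rot": [0.132, 0.084, 0.04], "fingers": -1}, {"slide": [0.008, -0.055, 0.056], "delta_rot": [0.132, 0.084, 0.04], "fingers": -1}, {"slide": [0.008, -0.055, 0.056], "delta_rot": [0.132, 0.084, 0.04], "fingers": -1}, {"slide": [0, 0, 0], "delta_rot": [0, 0, 0], "fingers": -1}]'

```text
time_s: 11.32
tcp_pos: [0.6076, -0.086, 0.0784]
eef_rot: [179.7, -44.9, -59.7]
contact_force: [0.1, -0.3, -2.1]
gripper_width: 0.0581
gripper_force: 25.0
```

Run:
```python
from h import *
s,p,R=st();print(s["joints"].round(1),p,s["contact_force"],s["gripper_width"],s["eef_rot"])
R1=Rt(-60.1,-45.1)
plan(p,R,g2t([.60,-.085,.062],R1),R1,6)
```

```text
[ 16.4  20.8 -57.4  91.5 -43.3 -73. ] [ 0.60756532 -0.08603123  0.07838134] [ 0.12621876 -0.29837904 -2.11160172] 0.05814872089304241 [179.74618468 -44.8917824  -59.65545518]
6 rows slide [-0.017  0.007  0.03 ] rot [-0.002  0.008  0.011] mm/row 5.3 p1 [ 0.6067 -0.0967  0.0486]
```

Run:
```python
from h import *
s,p,R=st();R1=Rt(-90,-45.1)
plan(p,R,g2t([.61,-.09,.085],R1),R1,7)
```

```text
7 rows slide [0.007 0.003 0.016] rot [-0.661  0.005  0.669] mm/row 2.7 p1 [ 0.61   -0.1035  0.0716]
```

Request:
play_rows --rows '[{"slide": [0.007, 0.003, 0.016], "delta_rot": [-0.661, 0.005, 0.669], "fingers": -1}, {"slide": [0.007, 0.003, 0.016], "delta_rot": [-0.661, 0.005, 0.669], "fingers": -1}, {"slide": [0.007, 0.003, 0.016], "delta_rot": [-0.661, 0.005, 0.669], "fingers": -1}, {"slide": [0.007, 0.003, 0.016], "delta_rot": [-0.661, 0.005, 0.669], "fingers": -1}, {"slide": [0.007, 0.003, 0.016], "delta_rot": [-0.661, 0.005, 0.669], "fingers": -1}, {"slide": [0.007, 0.003, 0.016], "delta_rot": [-0.661, 0.005, 0.669], "fingers": -1}, {"slide": [0.007, 0.003, 0.016], "delta_rot": [-0.661, 0.005, 0.669], "fingers": -1}]'

```text
time_s: 12.2
tcp_pos: [0.6093, -0.1016, 0.0721]
eef_rot: [-179.9, -45.0, -90.1]
contact_force: [0.4, 0.1, -2.8]
gripper_width: 0.0576
gripper_force: 25.0
```

Run:
```python
from h import *
s,p,R=st();print(s["joints"].round(1),p,s["contact_force"],s["gripper_width"],s["eef_rot"])
R1=Rt(-90,-45.1)
a=plan(p,R,g2t([.61,-.09,.062],R1),R1,4)
plan(*a,g2t([.61,-.09,.056],R1),R1,4)
```

```text
[ 26.9  31.1 -36.7  48.2 -57.8 -66.5] [ 0.60926557 -0.10164841  0.07207171] [ 0.4083174   0.06675537 -2.82333502] 0.05761441787302384 [-179.94428977  -45.03714995  -90.11096276]
4 rows slide [-0.026 -0.001  0.03 ] rot [ 0.001  0.003 -0.004] mm/row 5.9 p1 [ 0.61   -0.1035  0.0486]
4 rows slide [-0.007 -0.     0.007] rot [0. 0. 0.] mm/row 1.5 p1 [ 0.61   -0.1035  0.0426]
```

Request:
play_rows --rows '[{"slide": [-0.026, 0, 0.03], "delta_rot": [0, 0.003, -0.004], "fingers": -1}, {"slide": [-0.026, 0, 0.03], "delta_rot": [0, 0.003, -0.004], "fingers": -1}, {"slide": [-0.026, 0, 0.03], "delta_rot": [0, 0.003, -0.004], "fingers": -1}, {"slide": [-0.026, 0, 0.03], "delta_rot": [0, 0.003, -0.004], "fingers": -1}, {"slide": [-0.007, 0, 0.007], "delta_rot": [0, 0, 0], "fingers": -1}, {"slide": [-0.007, 0, 0.007], "delta_rot": [0, 0, 0], "fingers": -1}, {"slide": [0, 0, 0], "delta_rot": [0, 0, 0], "fingers": -1}]'

```text
time_s: 13.08
tcp_pos: [0.6099, -0.104, 0.0453]
eef_rot: [-180.0, -45.2, -89.9]
contact_force: [-0.5, -0.3, -2.8]
gripper_width: 0.0577
gripper_force: 25.0
```

Request:
play_rows --rows '[{"slide": [-0.005, 0, 0.005], "delta_rot": [0, 0, 0], "fingers": -1}, {"slide": [-0.005, 0, 0.005], "delta_rot": [0, 0, 0], "fingers": -1}, {"slide": [0, 0, 0], "delta_rot": [0, 0, 0], "fingers": -1}]'

```text
time_s: 13.45
tcp_pos: [0.6099, -0.104, 0.0432]
eef_rot: [-180.0, -45.2, -89.9]
contact_force: [0.1, -0.1, -2.7]
gripper_width: 0.0577
gripper_force: 25.0
```

Run:
```python
from h import *
s,p,R=st();print(s["joints"].round(1),p,p-R.apply([0,0,.019]),s["contact_force"],s["moment"])
c=snap("scene","s3"); q=proj(c,[[.61,-.09,.04]])[0].astype(int);print(q)
crop("s3",q[0]-60,q[1]-45,q[0]+60,q[1]+45,6,"s3c")
```

```text
[ 26.2  33.3 -38.1  50.8 -55.4 -69.6] [ 0.60989571 -0.10398383  0.04319139] [ 0.60986548 -0.09049961  0.056577  ] [ 0.05089033 -0.11796713 -2.73560862] [ 3.06831325 -0.05515151 -0.02545235]
[245 235]
```

View pics/s3c.png

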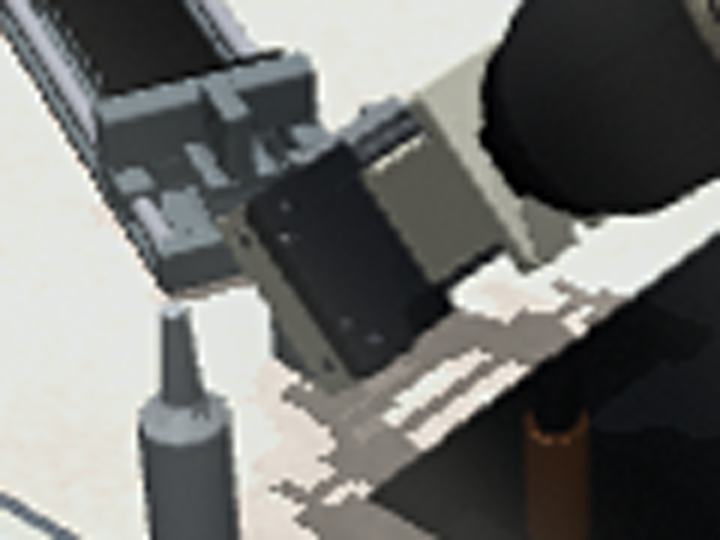

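The model is hidden behind the hand, at about crop (290,340). I'll feel down to contact.

Request:
play_rows --rows '[{"slide": [-0.004, 0, 0.004], "delta_rot": [0, 0, 0], "fingers": -1}, {"slide": [0, 0, 0], "delta_rot": [0, 0, 0], "fingers": -1}]'

```text
time_s: 13.75
tcp_pos: [0.6099, -0.104, 0.0423]
eef_rot: [-180.0, -45.2, -89.9]
contact_force: [-0.4, 0.2, -2.3]
gripper_width: 0.0575
gripper_force: 25.0
```

Request:
play_rows --rows '[{"slide": [-0.004, 0, 0.004], "delta_rot": [0, 0, 0], "fingers": -1}, {"slide": [0, 0, 0], "delta_rot": [0, 0, 0], "fingers": -1}]'

```text
time_s: 14.0
tcp_pos: [0.61, -0.104, 0.042]
eef_rot: [-180.0, -45.2, -89.9]
contact_force: [-1.7, 1.6, 1.9]
gripper_width: 0.0579
gripper_force: 25.0
```

Request:
play_rows --rows '[{"slide": [-0.003, 0, 0.003], "delta_rot": [0, 0, 0], "fingers": -1}, {"slide": [0, 0, 0], "delta_rot": [0, 0, 0], "fingers": -1}]'

```text
time_s: 14.25
tcp_pos: [0.61, -0.1041, 0.042]
eef_rot: [-179.9, -45.3, -89.9]
contact_force: [-4.1, 3.0, 7.4]
gripper_width: 0.0579
gripper_force: 25.0
```

Request:
play_rows --rows '[{"slide": [0.003, 0, -0.003], "delta_rot": [0, 0, 0], "fingers": -1}, {"slide": [0, 0, 0], "delta_rot": [0, 0, 0], "fingers": 0.4}, {"slide": [0, 0, 0], "delta_rot": [0, 0, 0], "fingers": 1}, {"slide": [0, 0, 0], "delta_rot": [0, 0, 0], "fingers": 1}, {"slide": [0, 0, 0], "delta_rot": [0, 0, 0], "fingers": 1}]'

```text
time_s: 14.88
tcp_pos: [0.6099, -0.104, 0.0414]
eef_rot: [-180.0, -45.2, -89.9]
contact_force: [-0.2, 0.2, 0.0]
gripper_width: 0.0845
gripper_force: 0.0
```

Run:
```python
from h import *
from wr import wrist
s,p,R=st();print(s["joints"].round(1),p,s["contact_force"],s["gripper_width"])
for l in(0,25,45,55):print(l,wrist(Rt(-90,l),10,45))
a=(p,R)
for l,g,n in[(-22,[.61,-.093,.068],5),(0,[.61,-.0966,.072],5),(22,[.61,-.1,.069],5),(45,[.61,-.1026,.060],5)]:
    a=plan(*a,g2t(g,Rt(-90,l)),Rt(-90,l),n)
```

```text
[ 26.1  33.5 -38.1  50.9 -55.2 -69.8] [ 0.60990169 -0.10400565  0.04140931] [-0.17474404  0.24917582  0.04414629] 0.08449879873945376
0 [  0. -45. -10.]
25 [ 35. -46.  15.]
45 [ 59. -54.  31.]
55 [ 69. -60.  36.]
5 rows slide [ 0.003 -0.    -0.013] rot [-0.003 -1.013  0.004] mm/row 2.0 p1 [ 0.61   -0.1001  0.0504]
5 rows slide [-0.004 -0.    -0.004] rot [ 0.   -0.96 -0.  ] mm/row 0.9 p1 [ 0.61   -0.0966  0.053 ]
5 rows slide [-0.005 -0.     0.003] rot [ 0.   -0.96 -0.  ] mm/row 0.8 p1 [ 0.61   -0.0929  0.0514]
5 rows slide [-0.001 -0.     0.008] rot [ 0.    -1.004 -0.   ] mm/row 1.2 p1 [ 0.61   -0.0892  0.0466]
```

Request:
play_rows --rows '[{"slide": [0.003, 0, -0.02], "delta_rot": [0, -1, 0], "fingers": 1}, {"slide": [0.003, 0, -0.02], "delta_rot": [0, -1, 0], "fingers": 1}, {"slide": [0.003, 0, -0.013], "delta_rot": [0, -1, 0], "fingers": 1}, {"slide": [0.003, 0, -0.013], "delta_rot": [0, -1, 0], "fingers": 1}, {"slide": [0.003, 0, -0.013], "delta_rot": [0, -1, 0], "fingers": 1}, {"slide": [-0.004, 0, -0.004], "delta_rot": [0, -0.96, 0], "fingers": 1}]'

```text
time_s: 15.62
tcp_pos: [0.6099, -0.0978, 0.0529]
eef_rot: [-179.9, -17.7, -89.9]
contact_force: [0.3, -0.1, -0.7]
gripper_width: 0.0879
gripper_force: 0.0
```

Run:
```python
from h import *
s,p,R=st();print(s["joints"].round(1),p,p-R.apply([0,0,.019]),s["contact_force"],s["eef_rot"])
a=(p,R)
for l,g,n in[(0,[.61,-.0966,.073],4),(45,[.61,-.1026,.061],10)]:
    a=plan(*a,g2t(g,Rt(-90,l)),Rt(-90,l),n)
```

```text
[ 18.2  24.7 -30.1  24.9 -43.6 -37.5] [ 0.60990912 -0.09779009  0.0528521 ] [ 0.60988083 -0.09200218  0.07094904] [ 0.25268889 -0.09576836 -0.71523584] [-179.94809503  -17.73585711  -89.89033271]
4 rows slide [-0.002 -0.    -0.002] rot [-0.004 -0.967  0.006] mm/row 0.4 p1 [ 0.61   -0.0966  0.054 ]
10 rows slide [-0.003 -0.     0.006] rot [ 0.    -0.982 -0.   ] mm/row 1.0 p1 [ 0.61   -0.0892  0.0476]
```

Request:
play_rows --rows '[{"slide": [-0.002, 0, -0.002], "delta_rot": [-0.004, -0.967, 0.006], "fingers": 1}, {"slide": [-0.002, 0, -0.002], "delta_rot": [-0.004, -0.967, 0.006], "fingers": 1}, {"slide": [-0.002, 0, -0.002], "delta_rot": [-0.004, -0.967, 0.006], "fingers": 1}, {"slide": [-0.002, 0, -0.002], "delta_rot": [-0.004, -0.967, 0.006], "fingers": 1}, {"slide": [-0.003, 0, 0], "delta_rot": [0, -0.982, 0], "fingers": 1}, {"slide": [-0.003, 0, 0], "delta_rot": [0, -0.982, 0], "fingers": 1}, {"slide": [-0.003, 0, 0.003], "delta_rot": [0, -0.982, 0], "fingers": 1}, {"slide": [-0.003, 0, 0.003], "delta_rot": [0, -0.982, 0], "fingers": 1}]'

```text
time_s: 16.62
tcp_pos: [0.61, -0.0944, 0.053]
eef_rot: [180.0, 18.0, -90.0]
contact_force: [-0.2, -0.5, -0.2]
gripper_width: 0.0877
gripper_force: 0.0
```

Request:
play_rows --rows '[{"slide": [-0.003, 0, 0.009], "delta_rot": [0, -0.982, 0], "fingers": 1}, {"slide": [-0.003, 0, 0.009], "delta_rot": [0, -0.982, 0], "fingers": 1}, {"slide": [-0.003, 0, 0.009], "delta_rot": [0, -0.982, 0], "fingers": 1}, {"slide": [-0.003, 0, 0.009], "delta_rot": [0, -0.982, 0], "fingers": 1}, {"slide": [-0.003, 0, 0.009], "delta_rot": [0, -0.982, 0], "fingers": 1}, {"slide": [-0.003, 0, 0.009], "delta_rot": [0, -0.982, 0], "fingers": 1}, {"slide": [0, 0, 0], "delta_rot": [0, 0, 0], "fingers": 1}]'

```text
time_s: 17.5
tcp_pos: [0.6091, -0.0895, 0.0453]
eef_rot: [179.7, 44.9, -90.4]
contact_force: [-0.0, 0.0, 1.3]
gripper_width: 0.0873
gripper_force: 0.0
```

Run:
```python
from h import *
s,p,R=st();print(s["joints"].round(1),p,p-R.apply([0,0,.019]),s["contact_force"],s["eef_rot"])
plan(p,R,g2t([.61,-.1026,.061],Rt(-90,45)),Rt(-90,45),2)
c=snap("scene","s4"); crop("s4",185,190,305,280,6,"s4c")
```

```text
[-18.8  38.1   5.6 -42.8 -79.2  35.4] [ 0.60914744 -0.08947691  0.04527694] [ 0.60916455 -0.10288755  0.05873629] [-0.01905464  0.01245518  1.30627994] [179.69237595  44.89531848 -90.36275952]
2 rows slide [-0.006 -0.003 -0.005] rot [ 0.006 -0.011 -0.028] mm/row 1.2 p1 [ 0.61   -0.0892  0.0476]
```

View pics/s4c.png

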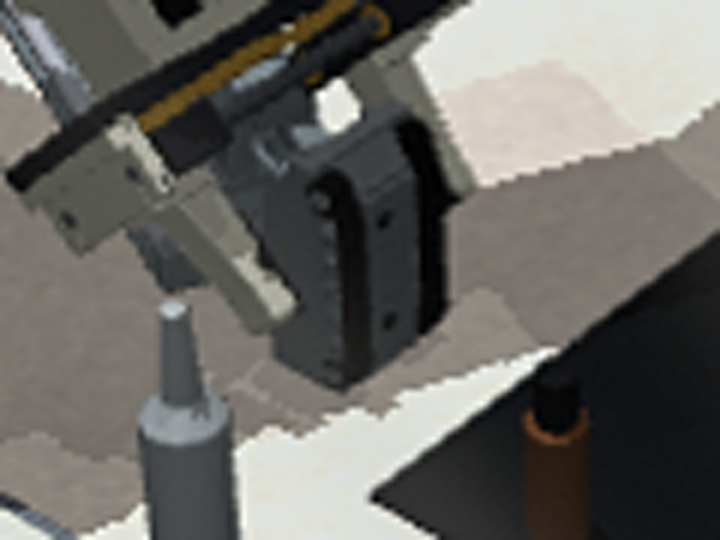

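The model stands steadily nose up, with its belly towards the mat (sockets at crop (385,220) and (388,320)). The fingers straddle the flanks, so I'll grip.

Request:
play_rows --rows '[{"slide": [-0.006, -0.003, -0.005], "delta_rot": [0.006, -0.011, -0.028], "fingers": 1}, {"slide": [-0.006, -0.003, -0.005], "delta_rot": [0.006, -0.011, -0.028], "fingers": 1}, {"slide": [0, 0, 0], "delta_rot": [0, 0, 0], "fingers": 0.35}, {"slide": [0, 0, 0], "delta_rot": [0, 0, 0], "fingers": -1}, {"slide": [0, 0, 0], "delta_rot": [0, 0, 0], "fingers": -1}, {"slide": [0, 0, 0], "delta_rot": [0, 0, 0], "fingers": -1}]' --squeeze 25

```text
time_s: 18.3
tcp_pos: [0.6106, -0.088, 0.0495]
eef_rot: [-179.8, 45.0, -89.7]
contact_force: [-0.8, 0.1, 0.7]
gripper_width: 0.058
gripper_force: 25.0
```

Run:
```python
from h import *
s,p,R=st();print(s["joints"].round(1),p,p-R.apply([0,0,.019]),s["contact_force"],s["eef_rot"],s["gripper_width"])
g=p-R.apply([0,0,.019]); a=(p,R)
for y,l,gg,n in[(-90,45,g+[0,0,.09],5),(-103,0,[.58,-.2,.19],10),(-115.6,-45,[.535,-.28,.16],11)]:
    a=plan(*a,g2t(gg,Rt(y,l)),Rt(y,l),n)
```

```text
[-18.7  37.8   5.7 -42.9 -79.4  35.5] [ 0.61059985 -0.08798536  0.04945736] [ 0.61059773 -0.10141215  0.06290062] [-0.79497397  0.11114141  0.73098014] [-179.77238624   44.9644276   -89.68695268] 0.05799280827189282
5 rows slide [-0.085 -0.    -0.085] rot [-0.    -0.002  0.01 ] mm/row 18.0 p1 [ 0.6106 -0.088   0.1395]
10 rows slide [ 0.062  0.013 -0.052] rot [0.111 0.977 0.269] mm/row 12.4 p1 [ 0.58  -0.2    0.171]
11 rows slide [0.055 0.011 0.037] rot [-0.098  0.889  0.237] mm/row 10.1 p1 [ 0.5292 -0.2921  0.1466]
```

Request:
play_rows --rows '[{"slide": [-0.085, 0, -0.085], "delta_rot": [0, 0, 0.01], "fingers": -1}, {"slide": [-0.085, 0, -0.085], "delta_rot": [0, 0, 0.01], "fingers": -1}, {"slide": [-0.085, 0, -0.085], "delta_rot": [0, 0, 0.01], "fingers": -1}, {"slide": [-0.085, 0, -0.085], "delta_rot": [0, 0, 0.01], "fingers": -1}, {"slide": [-0.085, 0, -0.085], "delta_rot": [0, 0, 0.01], "fingers": -1}]'

```text
time_s: 18.92
tcp_pos: [0.6106, -0.088, 0.1412]
eef_rot: [-179.9, 44.9, -90.0]
contact_force: [-0.2, 0.8, -2.5]
gripper_width: 0.0574
gripper_force: 25.0
```

Request:
play_rows --rows '[{"slide": [0.062, 0.013, -0.052], "delta_rot": [0.111, 0.977, 0.269], "fingers": -1}, {"slide": [0.062, 0.013, -0.052], "delta_rot": [0.111, 0.977, 0.269], "fingers": -1}, {"slide": [0.062, 0.013, -0.052], "delta_rot": [0.111, 0.977, 0.269], "fingers": -1}, {"slide": [0.062, 0.013, -0.052], "delta_rot": [0.111, 0.977, 0.269], "fingers": -1}, {"slide": [0.062, 0.013, -0.052], "delta_rot": [0.111, 0.977, 0.269], "fingers": -1}, {"slide": [0.062, 0.013, -0.052], "delta_rot": [0.111, 0.977, 0.269], "fingers": -1}, {"slide": [0.062, 0.013, -0.052], "delta_rot": [0.111, 0.977, 0.269], "fingers": -1}, {"slide": [0.062, 0.013, -0.052], "delta_rot": [0.111, 0.977, 0.269], "fingers": -1}]'

```text
time_s: 19.92
tcp_pos: [0.5879, -0.1803, 0.1587]
eef_rot: [179.2, 8.8, -100.7]
contact_force: [-0.3, -0.7, -1.6]
gripper_width: 0.0577
gripper_force: 25.0
```

Run:
```python
from h import *
s,p,R=st();print(s["joints"].round(1),p,s["contact_force"],s["eef_rot"],s["gripper_width"])
R1=Rt(-115.6,-45)
plan(p,R,g2t([.535,-.28,.16],R1),R1,14)
```

```text
[ -4.8  19.3  -6.9  -9.9 -64.   -1.5] [ 0.58790801 -0.18033811  0.15871668] [-0.27582185 -0.72889408 -1.57628615] [ 179.2081097     8.84551652 -100.69525362] 0.0576723115197572
14 rows slide [0.057 0.01  0.023] rot [-0.063  0.833  0.235] mm/row 9.4 p1 [ 0.5292 -0.2921  0.1466]
```

Request:
play_rows --rows '[{"slide": [0.057, 0.01, 0.023], "delta_rot": [-0.063, 0.833, 0.235], "fingers": -1}, {"slide": [0.057, 0.01, 0.023], "delta_rot": [-0.063, 0.833, 0.235], "fingers": -1}, {"slide": [0.057, 0.01, 0.023], "delta_rot": [-0.063, 0.833, 0.235], "fingers": -1}, {"slide": [0.057, 0.01, 0.023], "delta_rot": [-0.063, 0.833, 0.235], "fingers": -1}, {"slide": [0.057, 0.01, 0.023], "delta_rot": [-0.063, 0.833, 0.235], "fingers": -1}, {"slide": [0.057, 0.01, 0.023], "delta_rot": [-0.063, 0.833, 0.235], "fingers": -1}, {"slide": [0.057, 0.01, 0.023], "delta_rot": [-0.063, 0.833, 0.235], "fingers": -1}]'

```text
time_s: 20.8
tcp_pos: [0.5628, -0.2362, 0.1375]
eef_rot: [177.7, -18.1, -107.5]
contact_force: [-0.3, -0.9, -2.4]
gripper_width: 0.0577
gripper_force: 25.0
```

Request:
play_rows --rows '[{"slide": [0.057, 0.01, 0.023], "delta_rot": [-0.063, 0.833, 0.235], "fingers": -1}, {"slide": [0.057, 0.01, 0.023], "delta_rot": [-0.063, 0.833, 0.235], "fingers": -1}, {"slide": [0.057, 0.01, 0.023], "delta_rot": [-0.063, 0.833, 0.235], "fingers": -1}, {"slide": [0.057, 0.01, 0.023], "delta_rot": [-0.063, 0.833, 0.235], "fingers": -1}, {"slide": [0.057, 0.01, 0.023], "delta_rot": [-0.063, 0.833, 0.235], "fingers": -1}, {"slide": [0.057, 0.01, 0.023], "delta_rot": [-0.063, 0.833, 0.235], "fingers": -1}, {"slide": [0.057, 0.01, 0.023], "delta_rot": [-0.063, 0.833, 0.235], "fingers": -1}, {"slide": [0, 0, 0], "delta_rot": [0, 0, 0], "fingers": -1}]'

```text
time_s: 21.8
tcp_pos: [0.5302, -0.2912, 0.1453]
eef_rot: [179.9, -44.9, -115.5]
contact_force: [0.6, -1.1, -2.3]
gripper_width: 0.0579
gripper_force: 25.0
```

Run:
```python
from h import *
s,p,R=st();print(s["joints"].round(1),p,s["contact_force"],s["eef_rot"],s["gripper_width"])
R1=Rt(-115.6,-45)
u=np.array([np.cos(np.radians(-115.6)),np.sin(np.radians(-115.6)),0])
face=np.array([.497,-.3665,0])
o=face-u*(.053+.012)          # model origin, 12 mm gap to stern
g=o-u*.0099+[0,0,.044+.0048]
print("origin",o)
a=plan(p,R,g2t(g+[0,0,.045],R1),R1,5)
a=plan(*a,g2t(g+[0,0,.006],R1),R1,5)
c=snap("scene","s5"); snap("top","t5")
a=cv2.imread("pics/s5.png")[155:245,165:265];b=cv2.imread("pics/t5.png")[180:270,400:510]
f=lambda i:cv2.resize(i,(400,360),interpolation=cv2.INTER_CUBIC)
cv2.imwrite("pics/m5.png",np.hstack([f(a),f(b)]))
```

```text
[  8.9  27.2 -29.5  38.8 -68.2 -60.7] [ 0.53021839 -0.2912343   0.14525576] [ 0.60058382 -1.11960564 -2.28384292] [ 179.92756078  -44.9354569  -115.48853071] 0.057893956422577435
origin [ 0.52508557 -0.30788089  0.        ]
5 rows slide [-0.042 -0.003  0.081] rot [-0.     0.003  0.003] mm/row 13.6 p1 [ 0.5236 -0.3111  0.0804]
5 rows slide [-0.037 -0.     0.037] rot [0. 0. 0.] mm/row 7.8 p1 [ 0.5236 -0.3111  0.0414]
```

View pics/m5.png

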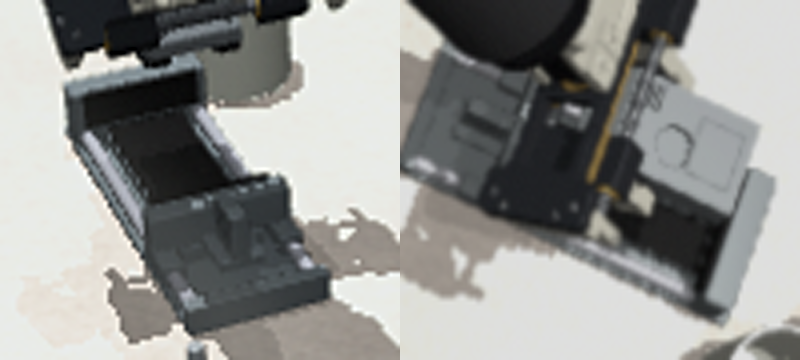

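Both panels show the model right way up: the cupola is on top at right panel (675,150), and the stern edge (760,125)-(728,212) faces the fixed jaw. I'll check the lateral offset numerically.

Run:
```python
from h import *
s,p,R=st(); t=load("t5")
u=np.array([np.cos(np.radians(-115.5)),np.sin(np.radians(-115.5)),0]); v=np.array([-u[1],u[0],0])
g=p-R.apply([0,0,.019]); o=g+u*.0099-[0,0,.0048]
P=lambda a,b:(400+(a-400+.5)/400*110-.5,180+(b+.5)/360*90-.5)
zr=o[2]+.022
A,B=ray(t,P(760,125),zr),ray(t,P(728,212),zr)
print("meas corners",A,B,np.linalg.norm(A-B),"pred",o+u*.053+v*.029,o+u*.053-v*.029)
m=(A+B)/2-(o+u*.053); print("mid err along u,v",m@u,m@v)
f=np.array([.497,-.3665,0]);sm=np.array([.5634,-.231,0])
for q in(f,sm,np.array([.4906,-.382,0]),np.array([.568,-.2174,0])): print("v of holder mids",(q-np.array([.52508,-.30788,0]))@v)
```

```text
meas corners [ 0.5371455  -0.34689375  0.17637649] [ 0.48655209 -0.32115378  0.17637649] 0.05676477461255414 pred [ 0.5355704  -0.3483445   0.15437649] [ 0.48322045 -0.32337485  0.15437649]
mid err along u,v -0.0027132662191535705 0.0014239984978503767
v of holder mids -0.00010803428964183388
v of holder mids 0.001489374973664983
v of holder mids 0.0007883418910476185
v of holder mids -0.00021368363491852546
```

Request:
play_rows --rows '[{"slide": [-0.042, -0.003, 0.081], "delta_rot": [0, 0.003, 0.003], "fingers": -1}, {"slide": [-0.042, -0.003, 0.081], "delta_rot": [0, 0.003, 0.003], "fingers": -1}, {"slide": [-0.042, -0.003, 0.081], "delta_rot": [0, 0.003, 0.003], "fingers": -1}]'

```text
time_s: 22.28
tcp_pos: [0.5258, -0.3036, 0.1052]
eef_rot: [180.0, -45.0, -115.5]
contact_force: [-0.2, 0.7, -2.5]
gripper_width: 0.0575
gripper_force: 25.0
```

Run:
```python
from h import *
s,p,R=st();R1=Rt(-115.5,-45)
a=plan(p,R,[.5233,-.3105,.0415],R1,8)
```

```text
8 rows slide [-0.033 -0.001  0.042] rot [ 0.002  0.001 -0.001] mm/row 8.0 p1 [ 0.5233 -0.3105  0.0415]
```

Request:
play_rows --rows '[{"slide": [-0.033, -0.001, 0.042], "delta_rot": [0, 0, 0], "fingers": -1}, {"slide": [-0.033, -0.001, 0.042], "delta_rot": [0, 0, 0], "fingers": -1}, {"slide": [-0.033, -0.001, 0.042], "delta_rot": [0, 0, 0], "fingers": -1}, {"slide": [-0.033, -0.001, 0.042], "delta_rot": [0, 0, 0], "fingers": -1}, {"slide": [-0.033, -0.001, 0.042], "delta_rot": [0, 0, 0], "fingers": -1}, {"slide": [-0.033, -0.001, 0.042], "delta_rot": [0, 0, 0], "fingers": -1}, {"slide": [-0.033, -0.001, 0.042], "delta_rot": [0, 0, 0], "fingers": -1}, {"slide": [-0.02, -0.001, 0.029], "delta_rot": [0, 0, 0], "fingers": -1}]'

```text
time_s: 23.28
tcp_pos: [0.524, -0.3106, 0.0449]
eef_rot: [180.0, -45.0, -115.5]
contact_force: [0.7, 0.2, -2.9]
gripper_width: 0.058
gripper_force: 25.0
```

Request:
play_rows --rows '[{"slide": [-0.005, 0, 0.005], "delta_rot": [0, 0, 0], "fingers": -1}, {"slide": [-0.005, 0, 0.005], "delta_rot": [0, 0, 0], "fingers": -1}, {"slide": [0, 0, 0], "delta_rot": [0, 0, 0], "fingers": -1}]'

```text
time_s: 23.65
tcp_pos: [0.5242, -0.3105, 0.0435]
eef_rot: [-180.0, -45.0, -115.6]
contact_force: [-0.2, -0.6, -2.7]
gripper_width: 0.0581
gripper_force: 25.0
```

Request:
play_rows --rows '[{"slide": [-0.005, 0, 0.005], "delta_rot": [0, 0, 0], "fingers": -1}, {"slide": [0, 0, 0], "delta_rot": [0, 0, 0], "fingers": -1}]'

```text
time_s: 23.9
tcp_pos: [0.5241, -0.3105, 0.0423]
eef_rot: [-180.0, -45.0, -115.5]
contact_force: [0.1, -0.0, -2.5]
gripper_width: 0.0583
gripper_force: 25.0
```

Request:
play_rows --rows '[{"slide": [-0.005, 0, 0.005], "delta_rot": [0, 0, 0], "fingers": -1}, {"slide": [-0.005, 0, 0.005], "delta_rot": [0, 0, 0], "fingers": -1}, {"slide": [-0.005, 0, 0.005], "delta_rot": [0, 0, 0], "fingers": -1}, {"slide": [-0.005, 0, 0.005], "delta_rot": [0, 0, 0], "fingers": -1}, {"slide": [0, 0, 0], "delta_rot": [0, 0, 0], "fingers": -1}]'

```text
time_s: 24.52
tcp_pos: [0.524, -0.3106, 0.0379]
eef_rot: [180.0, -45.0, -115.5]
contact_force: [-0.2, -1.0, -2.7]
gripper_width: 0.0581
gripper_force: 25.0
```

Request:
play_rows --rows '[{"slide": [-0.005, 0, 0.005], "delta_rot": [0, 0, 0], "fingers": -1}, {"slide": [0, 0, 0], "delta_rot": [0, 0, 0], "fingers": -1}]'

```text
time_s: 24.78
tcp_pos: [0.524, -0.3106, 0.0369]
eef_rot: [180.0, -45.0, -115.5]
contact_force: [0.6, -0.1, -2.3]
gripper_width: 0.0576
gripper_force: 25.0
```

Request:
play_rows --rows '[{"slide": [-0.003, 0, 0.003], "delta_rot": [0, 0, 0], "fingers": -1}, {"slide": [0, 0, 0], "delta_rot": [0, 0, 0], "fingers": -1}]'

```text
time_s: 25.02
tcp_pos: [0.5241, -0.3106, 0.0363]
eef_rot: [180.0, -45.0, -115.5]
contact_force: [-0.6, -0.0, -2.5]
gripper_width: 0.0578
gripper_force: 25.0
```

Request:
play_rows --rows '[{"slide": [-0.004, 0, 0.004], "delta_rot": [0, 0, 0], "fingers": -1}, {"slide": [0, 0, 0], "delta_rot": [0, 0, 0], "fingers": -1}]'

```text
time_s: 25.28
tcp_pos: [0.5242, -0.3106, 0.0356]
eef_rot: [-180.0, -45.0, -115.5]
contact_force: [1.3, 0.6, -2.3]
gripper_width: 0.0574
gripper_force: 25.0
```

Request:
play_rows --rows '[{"slide": [-0.002, 0, 0.002], "delta_rot": [0, 0, 0], "fingers": -1}, {"slide": [0, 0, 0], "delta_rot": [0, 0, 0], "fingers": -1}]'

```text
time_s: 25.52
tcp_pos: [0.5242, -0.3106, 0.0356]
eef_rot: [-180.0, -45.0, -115.6]
contact_force: [-2.0, 2.8, 4.4]
gripper_width: 0.058
gripper_force: 25.0
```

Request:
play_rows --rows '[{"slide": [-0.002, 0, 0.002], "delta_rot": [0, 0, 0], "fingers": -1}, {"slide": [0, 0, 0], "delta_rot": [0, 0, 0], "fingers": -1}]'

```text
time_s: 25.78
tcp_pos: [0.5242, -0.3106, 0.0356]
eef_rot: [-180.0, -45.0, -115.6]
contact_force: [-2.3, 5.3, 8.6]
gripper_width: 0.0579
gripper_force: 25.0
```

Request:
play_rows --rows '[{"slide": [0.003, 0, -0.003], "delta_rot": [0, 0, 0], "fingers": -1}, {"slide": [0, 0, 0], "delta_rot": [0, 0, 0], "fingers": 0.4}, {"slide": [0, 0, 0], "delta_rot": [0, 0, 0], "fingers": 0.9}, {"slide": [0, 0, 0], "delta_rot": [0, 0, 0], "fingers": 0.9}, {"slide": [0, 0, 0], "delta_rot": [0, 0, 0], "fingers": 0.9}]'

```text
time_s: 26.4
tcp_pos: [0.5241, -0.3106, 0.0352]
eef_rot: [180.0, -45.0, -115.5]
contact_force: [0.4, -0.0, -0.5]
gripper_width: 0.0821
gripper_force: 0.0
```

Request:
play_rows --rows '[{"slide": [0, 0, -0.1], "delta_rot": [0, 0, 0], "fingers": 0.9}, {"slide": [0, 0, -0.15], "delta_rot": [0, 0, 0], "fingers": 0.9}, {"slide": [0, 0, -0.2], "delta_rot": [0, 0, 0], "fingers": 0.9}, {"slide": [0, 0, -0.2], "delta_rot": [0, 0, 0], "fingers": 0.9}, {"slide": [0, 0, -0.2], "delta_rot": [0, 0, 0], "fingers": 0.9}]'

```text
time_s: 27.02
tcp_pos: [0.5636, -0.2277, 0.1268]
eef_rot: [-180.0, -44.9, -115.5]
contact_force: [0.5, -0.6, -0.4]
gripper_width: 0.0834
gripper_force: 0.0
```

Run:
```python
from h import *
s,p,R=st();print(p,s["contact_force"],s["eef_rot"],s["gripper_width"])
R1=Rt(-115.6,0)
a=plan(p,R,g2t([.579,-.195,.12],R1),R1,11)
a=plan(*a,g2t([.579,-.195,.055],R1),R1,5)
snap("scene","s6"); snap("top","t6")
a=cv2.imread("pics/s6.png")[155:245,165:265];b=cv2.imread("pics/t6.png")[180:270,400:510]
f=lambda i:cv2.resize(i,(400,360),interpolation=cv2.INTER_CUBIC)
cv2.imwrite("pics/m6.png",np.hstack([f(a),f(b)]))
```

```text
[ 0.56358409 -0.22771067  0.12684393] [ 0.50545966 -0.59383604 -0.43453733] [-179.98540413  -44.92300333 -115.51984863] 0.08342305677106793
11 rows slide [-0.027  0.     0.005] rot [-0.001 -0.891  0.002] mm/row 4.1 p1 [ 0.579 -0.195  0.101]
5 rows slide [ 0.    -0.     0.087] rot [0. 0. 0.] mm/row 13.0 p1 [ 0.579 -0.195  0.036]
```

View pics/m6.png

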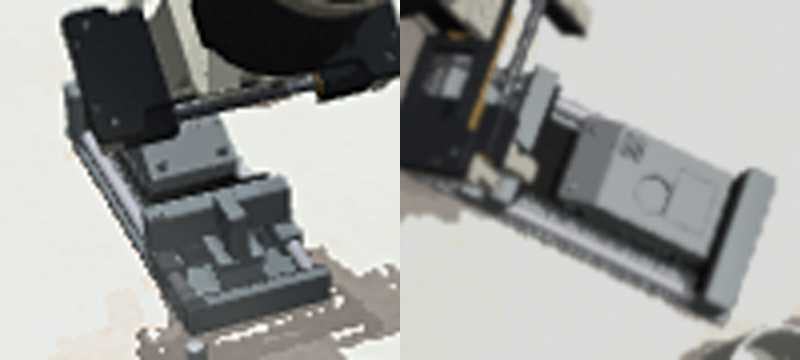

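The model sits square on the bed, with its stern near the fixed jaw (right panel, centre about (650,185)). Next I'll grip the fin, opening the fingers about 40 mm on the way.

Request:
play_rows --rows '[{"slide": [-0.027, 0, 0.005], "delta_rot": [0, -0.891, 0], "fingers": 0.9}, {"slide": [-0.027, 0, 0.005], "delta_rot": [0, -0.891, 0], "fingers": 0.9}, {"slide": [-0.027, 0, 0.005], "delta_rot": [0, -0.891, 0], "fingers": 0.5}, {"slide": [-0.027, 0, 0.005], "delta_rot": [0, -0.891, 0], "fingers": -0.1}, {"slide": [-0.027, 0, 0.005], "delta_rot": [0, -0.891, 0], "fingers": -0.1}, {"slide": [-0.027, 0, 0.005], "delta_rot": [0, -0.891, 0], "fingers": -0.1}, {"slide": [-0.027, 0, 0.005], "delta_rot": [0, -0.891, 0], "fingers": -0.1}, {"slide": [-0.027, 0, 0.005], "delta_rot": [0, -0.891, 0], "fingers": -0.1}]'

```text
time_s: 28.12
tcp_pos: [0.5732, -0.2068, 0.104]
eef_rot: [180.0, -12.2, -115.5]
contact_force: [0.4, -0.9, -0.1]
gripper_width: 0.04
gripper_force: 0.0
```

Request:
play_rows --rows '[{"slide": [-0.027, 0, 0.005], "delta_rot": [0, -0.891, 0], "fingers": -0.1}, {"slide": [-0.027, 0, 0.005], "delta_rot": [0, -0.891, 0], "fingers": -0.1}, {"slide": [-0.027, 0, 0.005], "delta_rot": [0, -0.891, 0], "fingers": -0.1}, {"slide": [0, 0, 0], "delta_rot": [0, 0, 0], "fingers": -0.1}]'

```text
time_s: 28.62
tcp_pos: [0.5783, -0.1972, 0.1004]
eef_rot: [-180.0, -0.0, -115.7]
contact_force: [0.5, -0.5, -0.4]
gripper_width: 0.0393
gripper_force: 0.0
```

Run:
```python
from h import *
s,p,R=st();print(p,s["contact_force"],s["eef_rot"],s["gripper_width"])
R1=Rt(-115.6,0)
plan(p,R,g2t([.579,-.195,.056],R1),R1,6)
snap("top","t7");crop("t7",390,180,470,240,8,"t7c")
```

```text
[ 0.57825469 -0.19723924  0.1004074 ] [ 0.54877554 -0.52732492 -0.41228635] [-1.79981651e+02 -1.79815119e-02 -1.15657216e+02] 0.03928527431952806
6 rows slide [-0.003  0.     0.07 ] rot [-0.001 -0.001 -0.002] mm/row 10.6 p1 [ 0.579 -0.195  0.037]
```

View pics/t7c.png

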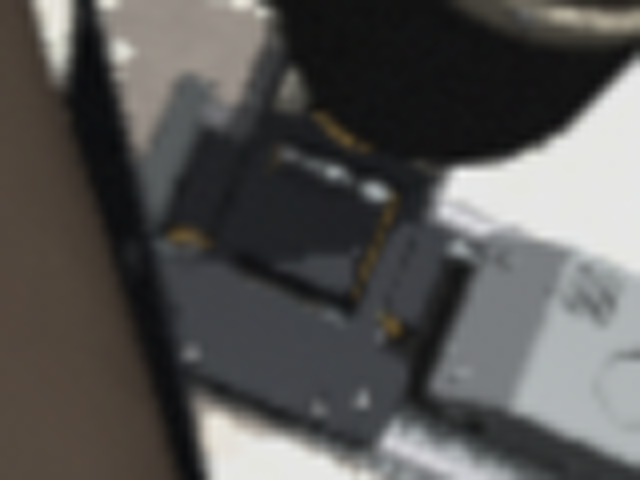

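The hand hides the fin but sits over it, clear of the model. I'll descend and close.

Request:
play_rows --rows '[{"slide": [-0.003, 0, 0.07], "delta_rot": [0, 0, 0], "fingers": -0.1}, {"slide": [-0.003, 0, 0.07], "delta_rot": [0, 0, 0], "fingers": -0.1}, {"slide": [-0.003, 0, 0.07], "delta_rot": [0, 0, 0], "fingers": -0.1}, {"slide": [-0.003, 0, 0.07], "delta_rot": [0, 0, 0], "fingers": -0.1}, {"slide": [-0.003, 0, 0.07], "delta_rot": [0, 0, 0], "fingers": -0.1}, {"slide": [-0.003, 0, 0.07], "delta_rot": [0, 0, 0], "fingers": -0.1}, {"slide": [0, 0, 0], "delta_rot": [0, 0, 0], "fingers": -0.1}]'

```text
time_s: 29.55
tcp_pos: [0.579, -0.1942, 0.036]
eef_rot: [179.9, -0.1, -115.6]
contact_force: [-1.1, 0.3, 0.1]
gripper_width: 0.0395
gripper_force: 0.0
```

Request:
play_rows --rows '[{"slide": [0, 0, 0], "delta_rot": [0, 0, 0], "fingers": -0.5}, {"slide": [0, 0, 0], "delta_rot": [0, 0, 0], "fingers": -1}, {"slide": [0, 0, 0], "delta_rot": [0, 0, 0], "fingers": -1}, {"slide": [0, 0, 0], "delta_rot": [0, 0, 0], "fingers": -1}, {"slide": [0, 0, 0], "delta_rot": [0, 0, 0], "fingers": -1}]' --squeeze 25

```text
time_s: 30.18
tcp_pos: [0.5789, -0.194, 0.0374]
eef_rot: [179.9, -0.1, -115.6]
contact_force: [-4.4, 3.1, 5.2]
gripper_width: 0.0119
gripper_force: 25.0
```

Request:
play_rows --rows '[{"slide": [0.03, 0, 0], "delta_rot": [0, 0, 0], "fingers": -1}, {"slide": [0.03, 0, 0], "delta_rot": [0, 0, 0], "fingers": -1}, {"slide": [0.03, 0, 0], "delta_rot": [0, 0, 0], "fingers": -1}, {"slide": [0.03, 0, 0], "delta_rot": [0, 0, 0], "fingers": -1}, {"slide": [0.03, 0, 0], "delta_rot": [0, 0, 0], "fingers": -1}, {"slide": [0.03, 0, 0], "delta_rot": [0, 0, 0], "fingers": -1}, {"slide": [0.01, 0, 0], "delta_rot": [0, 0, 0], "fingers": -1}]'

```text
time_s: 31.05
tcp_pos: [0.5667, -0.2192, 0.0374]
eef_rot: [179.9, -0.0, -115.6]
contact_force: [-4.3, 7.7, 7.2]
gripper_width: 0.0121
gripper_force: 25.0
```

Request:
play_rows --rows '[{"slide": [0.01, 0, 0], "delta_rot": [0, 0, 0], "fingers": -1}, {"slide": [0.01, 0, 0], "delta_rot": [0, 0, 0], "fingers": -1}, {"slide": [0.01, 0, 0], "delta_rot": [0, 0, 0], "fingers": -1}, {"slide": [0.01, 0, 0], "delta_rot": [0, 0, 0], "fingers": -1}, {"slide": [0.01, 0, 0], "delta_rot": [0, 0, 0], "fingers": -1}, {"slide": [0.01, 0, 0], "delta_rot": [0, 0, 0], "fingers": -1}]'

```text
time_s: 31.8
tcp_pos: [0.5646, -0.2238, 0.0375]
eef_rot: [-180.0, 0.2, -115.6]
contact_force: [0.6, 32.8, 9.1]
gripper_width: 0.0121
gripper_force: 25.1
```

```bash
cat > q.py <<'E'
from h import *
s,p,R=st();u=R.as_matrix()[:,0]
print(p,s["contact_force"],"F.u",s["contact_force"]@u,"moved",(p-[.5789,-.194,.0374])@u,s["eef_rot"],s["gripper_width"])
E
python3 q.py
```

```text
[ 0.56459212 -0.22376435  0.03745671] [ 0.56357609 32.78935807  9.07078404] F.u -29.860605475183412 moved 0.03302411291143642 [-179.98710077    0.24478097 -115.56599197] 0.012078816511332434
```

Request:
play_rows --rows '[{"slide": [-0.012, 0, 0], "delta_rot": [0, 0, 0], "fingers": -1}, {"slide": [0, 0, 0], "delta_rot": [0, 0, 0], "fingers": -1}]'

```text
time_s: 32.05
tcp_pos: [0.5646, -0.2236, 0.0374]
eef_rot: [180.0, 0.1, -115.5]
contact_force: [-1.8, 17.0, 7.3]
gripper_width: 0.0116
gripper_force: 25.0
```

```bash
python3 q.py
python3 - <<'E'
from h import *
snap("scene","s8"); snap("top","t8")
a=cv2.imread("pics/s8.png")[155:245,165:265];b=cv2.imread("pics/t8.png")[180:270,400:510]
f=lambda i:cv2.resize(i,(400,360),interpolation=cv2.INTER_CUBIC)
cv2.imwrite("pics/m8.png",np.hstack([f(a),f(b)]))
E
```

```text
[ 0.56459969 -0.22359913  0.0374425 ] [-1.80249689 17.01867694  7.30690439] F.u -14.593038146952937 moved 0.03287214154168082 [ 1.79970009e+02  1.06535121e-01 -1.15534126e+02] 0.01164315106145021
```

View pics/m8.png

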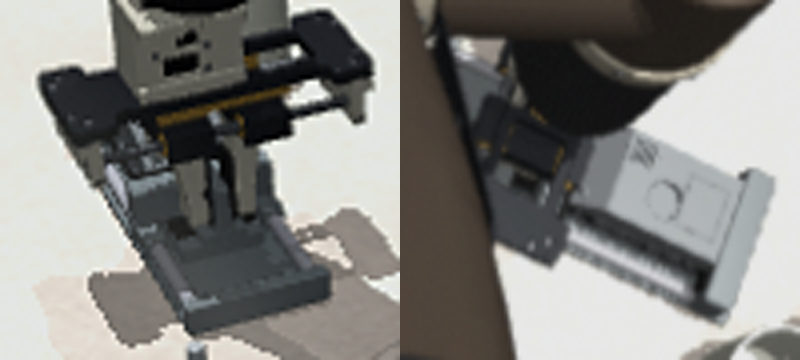

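Run:
```python
from h import *
P=lambda a,b:(400+(a-400+.5)/400*110-.5,180+(b+.5)/360*90-.5)
u=np.array([np.cos(np.radians(-115.6)),np.sin(np.radians(-115.6)),0]); v=np.array([-u[1],u[0],0])
f=np.array([.497,-.3665,0])
for n,q in(("t6",(657,192)),("t8",(665,197))):
    X=ray(load(n),P(*q),.066); print(n,X,"cup->face along u",(f-X)@u,"(58 when clamped) v",(X-f)@v,"(-6?)")
a=load("t6")["image"];b=load("t8")["image"]
for i in("t6","t8"):
    im=load(i)["image"][205:255,460:512]; cv2.imwrite(f"pics/{i}z.png",im)
im=np.hstack([cv2.resize(load(i)["image"][200:262,450:512],(400,400),interpolation=cv2.INTER_CUBIC) for i in("t6","t8")])
cv2.imwrite("pics/z8.png",cv2.convertScaleAbs(im,alpha=1.3))
```

```text
t6 [ 0.52134418 -0.31181815  0.066     ] cup->face along u 0.05983264136274297 (58 when clamped) v -0.0016728769185489368 (-6?)
t8 [ 0.51796125 -0.31721273  0.066     ] cup->face along u 0.05350591729365248 (58 when clamped) v -0.002392786690293916 (-6?)
```

View pics/z8.png

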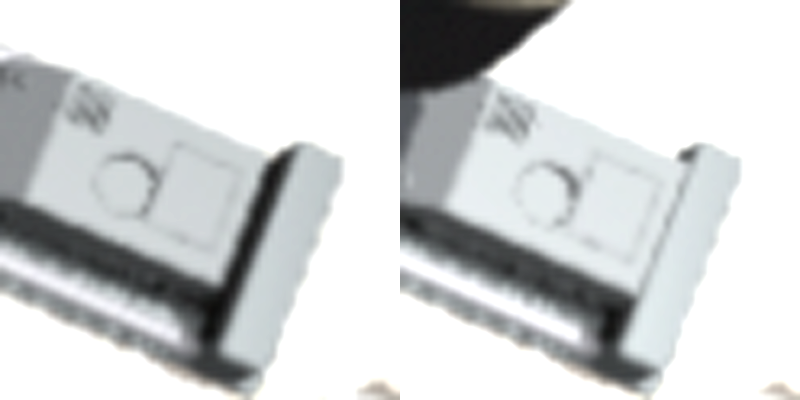

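The view budget is spent; I went over 10. The last view shows the model's stern flush against the fixed jaw (crop right, (680,180)-(635,295)), and the jaw stalled against the model at 15–30 N. I'll release the fin and lift clear.

Request:
play_rows --rows '[{"slide": [0, 0, 0], "delta_rot": [0, 0, 0], "fingers": -0.5}, {"slide": [0, 0, 0], "delta_rot": [0, 0, 0], "fingers": -0.1}, {"slide": [0, 0, 0], "delta_rot": [0, 0, 0], "fingers": -0.1}, {"slide": [0, 0, -0.05], "delta_rot": [0, 0, 0], "fingers": -0.1}, {"slide": [0, 0, -0.1], "delta_rot": [0, 0, 0], "fingers": -0.1}, {"slide": [0, 0, -0.2], "delta_rot": [0, 0, 0], "fingers": -0.1}, {"slide": [0, 0, -0.3], "delta_rot": [0, 0, 0], "fingers": -0.1}, {"slide": [0, 0, -0.3], "delta_rot": [0, 0, 0], "fingers": -0.1}]'

```text
time_s: 33.15
tcp_pos: [0.5643, -0.2265, 0.1823]
eef_rot: [-179.9, -0.0, -115.5]
contact_force: [1.0, 0.3, -0.1]
gripper_width: 0.0396
gripper_force: 0.0
```

Request:
play_rows --rows '[{"slide": [-0.25, 0, -0.25], "delta_rot": [0, 0, 0], "fingers": -0.1}, {"slide": [-0.25, 0, -0.25], "delta_rot": [0, 0, 0], "fingers": -0.1}, {"slide": [-0.25, 0, -0.1], "delta_rot": [0, 0, 0], "fingers": -0.1}, {"slide": [-0.25, 0, 0], "delta_rot": [0, 0, 0], "fingers": -0.1}, {"slide": [-0.25, 0, 0], "delta_rot": [0, 0, 0], "fingers": -0.1}, {"slide": [0, 0, 0], "delta_rot": [0, 0, 0], "fingers": -0.1}]'

```text
time_s: 33.9
tcp_pos: [0.6459, -0.0551, 0.2704]
eef_rot: [-180.0, -0.0, -115.4]
contact_force: [-0.2, -0.1, -0.5]
gripper_width: 0.039
gripper_force: 0.0
```

Run:
```python
from h import *
s,p,R=st();print(p,s["contact_force"],s["time_s"])
t=snap("top","t9")
# compare model area with t8 by template shift, jaw: bright gap check along the centreline
a=cv2.cvtColor(load("t8")["image"],6)[212:250,472:508];b=cv2.cvtColor(t["image"],6)[202:260,462:512]
m=cv2.matchTemplate(b,a,cv2.TM_CCOEFF_NORMED);print(cv2.minMaxLoc(m)[1],cv2.minMaxLoc(m)[3],"expect (10,10)")
f=np.array([.497,-.3665,0]);u=np.array([np.cos(np.radians(-115.6)),np.sin(np.radians(-115.6)),0]);v=np.array([-u[1],u[0],0])
g=cv2.cvtColor(t["image"],6)
for w in(-.04,.04):
  P=[f-u*d/1000+v*w+[0,0,.05] for d in range(85,150,2)]
  print(w,[int(g[int(round(y)),int(round(x))]) for x,y in proj(t,P)])
```

```text
[ 0.64590869 -0.05508956  0.27037392] [-0.18549595 -0.06964118 -0.48499977] 33.9
0.9984449744224548 (10, 10) expect (10,10)
-0.04 [74, 98, 98, 70, 95, 95, 102, 77, 107, 107, 99, 109, 104, 63, 46, 59, 81, 140, 149, 150, 150, 150, 147, 146, 110, 57, 66, 66, 99, 102, 121, 121, 88]
0.04 [197, 199, 199, 199, 200, 200, 201, 200, 201, 201, 200, 196, 196, 161, 141, 122, 122, 138, 140, 140, 141, 141, 135, 135, 94, 113, 113, 191, 176, 149, 191, 164, 150]
```

The model has not moved since release. The light jaw edges are 118 mm apart, which fits the 106 mm model plus about 6 mm of rubber on each face. The cupola offset of 53.5 mm instead of 48 mm fits the same rubber thickness. I'll hand in.

```bash
python3 -c "
from plant import r; print(r.close_job())"
```

```text
the job is handed in; nothing more can be done
None
```

The carrier is right way up on the holder bed, stern against the fixed jaw and held snugly by the sliding jaw; the job was handed in at about 34 s with no verdict shown, and I viewed 13 pictures, over the limit of 10.

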